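# Swing the ice pack past the post into the cooling dock

## Robot

A 6-joint arm with a two-finger parallel gripper is mounted at the origin on a cart in front of the work surface, level with it; the furniture and walls round the work are solid. World frame = base frame: x ahead of the robot, y to its left, z up, the work surface at z = 0. Lengths are in m, angles in rad, forces in N, time in s.
With the tool pointing down it reaches from about 0.275 to 0.825 m from the base axis. Payload 4.9 kg.
Tool frame: the origin (TCP) lies at the very end of the fingers, on their centre line; the grasp point (between the pads) lies 19 mm behind it; z points along the fingers, y is the direction in which the jaws open and shut (so a half turn about z gives the same grasp; the last joint's range is limited). The gripper opens to 85 mm and grips with 20 to 120 N. Pads are 22 mm wide; open, the fingers measure 114 mm over their backs; the gripper's body (76 mm by 85 mm) begins 54 mm behind the grasp point. The pads swing forward as they close: fully open they stand 13 mm farther back than shut.
Start: joints at [1.16, 0.326, -0.193, 1.052, 0, 1.437], TCP at [0.15, 0.529, 0.191] pointing down, gripper open.
Joint ranges: [-2.65, 2.65], [-0.97, 1.79], [-1.3, 1.35], [-1.93, 2.1], [-1.47, 1.37], [-3.14, 3.14]. Speed limits (rad/s): [2.57, 2.57, 3.14, 3.14, 3.14, 3.14].

## Interface

Orientations are given as a 3x3 rotation matrix whose columns are the frame's x, y, z axes.
In Python, from workcell import arm, optics gives the robot as it stands.
- The arm moves only by the shell command python3 -m inch 'ROWS' [FORCE]. ROWS is JSON, a list of rows, each an object of numbers: "x", "y", "z": the shift along the tool's x, y, z in m; "ax", "ay", "az": the turn, a rotation vector about the tool's x, y, z in rad; "grip": the finger opening in m, from 0 to 0.0854. In form: [{"x": .., "y": .., "z": .., "ax": .., "ay": .., "az": .., "grip": ..}, ...]. A call has 1 to 5 rows; each row shifts and turns the commanded pose from where the row before left it, along the tool's axes as they then stand; what a row does not reach is not made up. A row lasts 1/10 s, in which the tool goes at most 50 mm and 8.59 degrees, less where a joint would pass 70% of its speed; a pose out of reach is approached as far as the arm can. A call with a gripper value outside its range is refused whole. The fingers move at their own pace and stop on an object; FORCE is the grip in N (left out, the last holds). Time passes only in rows, so rows that do not move let the fingers close. It gives the time, the measured TCP pose, the force and the opening at its end, in the units of the state.
- arm.state(): the state, without advancing time (a new reading comes with each control period).
- optics.read_camera(name): name is "scene" or "top" or "wrist"; returns the picture (480x640x3 uint8, red, green, blue); there is no depth.
- optics.camera_params(name): a dict with "fx", "fy", "cx", "cy" (pixels), "D" ([k1, k2, p1, p2, k3] as OpenCV has them; the pictures are not rectified), "origin" and "orientation" of the camera in the world. Camera axes: x right, y down, z forward; pixel columns grow to the right and rows downward; lengths in m; the calibration is good to about 2 mm. A picture is of the moment at which its call begins: read the wrist's pose just before it. camera_params takes no time and is no camera call; for the wrist camera it gives the pose at the moment of the call.
- arm.finish_job(): hands the job in, once; it reports no verdict.
The state is a dict: "t": time; "qpos": joint angles; "qvel": joint speeds; "tau": joint torques, N m; "position": TCP position; "ee_rot": TCP orientation; "ft_force": force on the tool from outside, world axes, zero at the start; "ft_torque": the same for the moment, N m; "width": finger opening in m.
Only numpy, scipy, OpenCV 4.12 (cv2) and the standard library are available. Lean on these libraries where they do the work, as an engineer would, in place of code of your own. Each camera call takes 0.05 s, during which the arm holds its last target.

## Task

Put the ice pack into the bay of the steel cooling dock, so that the sample tubes behind it stay cold: with your fingertips, nudge the pack across the table so that its capped end goes in first, at an angle, behind the dock's post, then swing the other end in until the pack lies flat along the bay's back wall. Only push it, gently; never grip or lift it, and leave the tubes, spray bottle, timer and marker where they are.

Things in the scene. Friction and masses are not known exactly. Their poses are not given: they have to be found in the camera images.
- ice_pack: Loose hard blue ice pack, 0.14 to 0.28 kg, lying flat before the dock's mouth: block 140 x 50 x 20 mm with a screw cap (16 mm across, 10 mm long) on one end, 150 mm overall. Origin on its underside, at mid overall length; own y along its length, z up. The block spans y = -65 to +75 mm, x = -25 to +25 mm; the cap reaches y = -75 mm and points roughly along the dock's -y at the start.
- pack_cap (a point): Outer end of the ice pack's screw cap, on its axis (pack frame: y = -75 mm, 10 mm up). It shall end behind the post.
- cooling_dock: Fixed steel dock. Origin on the table at the centre of its empty bay, where the seated pack's origin belongs; +x points into the bay, away from the mouth; y runs along the bay; z up. The bay's floor is the table. Back wall: inner face at x = +26 mm. End cheeks: inner faces at y = -83 and +83 mm, reaching forward only to x = -6 mm. Walls 34 mm high. Mouth open to -x but for the post.
- post (a point): Foot of the dock's post (10 mm up), at x = -43, y = -50 mm in the dock frame: upright round bar, 12 mm diameter, the front leg of a hoop whose top runs straight back over the bay, 40 to 52 mm above the table. 127 mm are free between the post and the line of the +y cheek, so the pack cannot go in straight.
- tube_a: Blue-capped one of four sample tubes in the stand fixed behind the dock's back wall (stand: dock x = 38 to 98, y = -37 to 49 mm, 51 mm high); 20 mm diameter, 94 mm high, origin at its foot. Leave alone.
- tube_b: White-capped sample tube in the same stand, same size, origin at its foot. Leave alone.
- spray: Spray bottle standing beyond the post end of the dock, 60 mm diameter, 190 mm high, origin at the centre of its foot. Leave alone.
- bench_timer: Flat timer lying beyond the other end of the dock, 60 x 64 x 18 mm, origin at the centre of its underside. Leave alone.
- marker: Marker pen lying on the post side of the dock, 138 mm long (along its y), 15 mm thick, origin on its underside. Leave alone.
Not all that is in view belongs to the job. Of the things like the ice_pack, leave any that is black or green; of the rest the larger one is meant.

How it is judged:
By the outcome, as a careful person would: the job done as asked, in the order asked, and still so for the second after the job is handed in, with the robot touching nothing.
It also fails if it takes over 64 s, if anything falls off the work surface, if the arm or the gripper's body presses on something with over 40 N, if the wrist force passes 120 N, or if a joint passes its speed limit or range.

## Working session

There is one attempt and no reset: what is moved stays moved. The work goes in short steps, Python scripts to look and compute and a shell command to move; the robot and the scene stay as the last step left them, time stands still between calls to the robot, and variables do not carry over. Pictures are saved under pics/ and viewed, and the job is handed in when it is done.

```bash
ls; mkdir -p pics; python3 - <<'E'
from workcell import arm, optics
import cv2
s=arm.state(); print({k:s[k] for k in s})
for n in ("scene","top"):
    im=optics.read_camera(n); cv2.imwrite(f"pics/{n}0.png",im[:,:,::-1]); print(n,optics.camera_params(n))
E
```

```text
pics
{'t': 0.0, 'qpos': array([ 1.15980749e+00,  3.26930542e-01, -1.93624154e-01,  1.05199781e+00,
       -1.92470152e-05,  1.43658790e+00]), 'qvel': array([ 0.00060082,  0.00217119, -0.00042313,  0.00046463,  0.0003318 ,
        0.00082553]), 'tau': array([ 1.53937526e-04, -4.43401337e+01,  2.62440240e+01,  1.55339664e-02,
       -7.52955748e-05,  9.39032105e-06]), 'position': array([0.1500218 , 0.52844516, 0.19059388]), 'ee_rot': array([[-9.61940139e-01,  2.73259404e-01, -6.83977636e-04],
       [ 2.73260175e-01,  9.61938803e-01, -1.61762536e-03],
       [ 2.15913285e-04, -1.74296262e-03, -9.99998458e-01]]), 'ft_force': array([ 0.14304242,  0.16738571, -0.34657435]), 'ft_torque': array([-0.0265302 ,  0.02253838, -0.03912367]), 'width': 0.08539010792575537}
scene {'fx': 592.8071434383744, 'fy': 592.8071434383744, 'cx': 318.1448740014881, 'cy': 249.93539828913836, 'D': array([-0.04407512,  0.        ,  0.        ,  0.        ,  0.        ]), 'origin': array([-0.1968582 , -0.39743191,  0.58173535]), 'orientation': array([[ 0.46532415, -0.45694945,  0.75807034],
       [-0.88513716, -0.24251656,  0.39713715],
       [ 0.00237301, -0.85579374, -0.51731175]])}
top {'fx': 437.32994103948704, 'fy': 437.32994103948704, 'cx': 321.2050819483344, 'cy': 237.450807493579, 'D': array([-0.08827611,  0.        ,  0.        ,  0.        ,  0.        ]), 'origin': array([0.46603008, 0.03934792, 1.09857726]), 'orientation': array([[ 0.02104902, -0.99031055,  0.13726602],
       [-0.99962433, -0.02325705, -0.01450169],
       [ 0.01755358, -0.1369092 , -0.99042806]])}
```

View pics/top0.png

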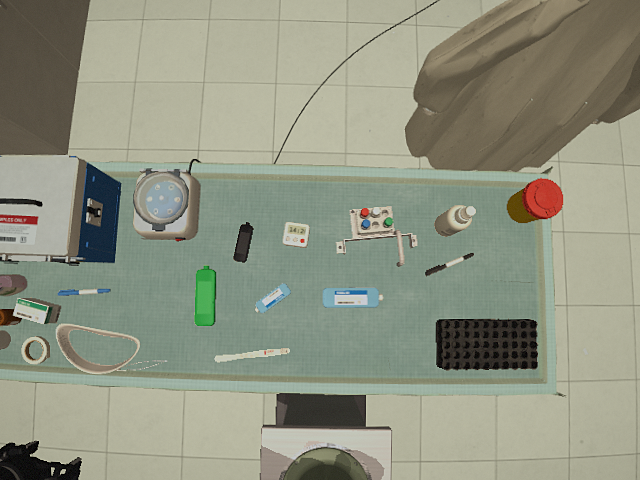

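View pics/scene0.png

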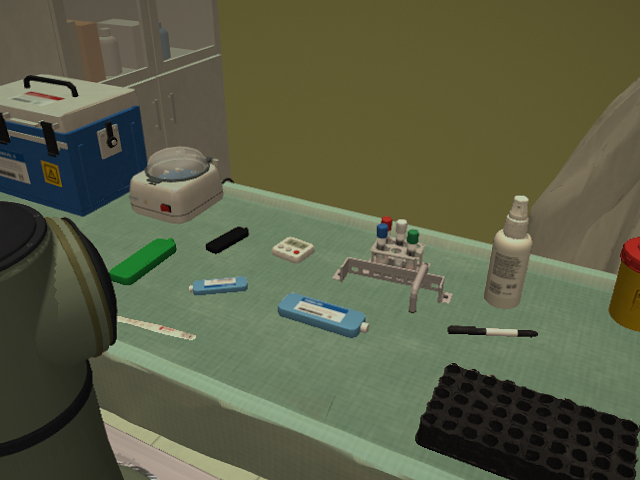

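Candidates for the ice pack in the top view are green (205,296), black (243,242), small blue (272,298) and large blue (352,297). I'm taking the large blue one, whose white cap is at (380,297). I'll check it in a close crop and measure.

```bash
cat > h.py <<'E'
import numpy as np, cv2
from workcell import arm, optics
def grab(n,name=None):
    P=optics.camera_params(n); im=optics.read_camera(n)
    if name: cv2.imwrite(f"pics/{name}.png",im[:,:,::-1])
    return im,P
def ray(P,uv,z):
    uv=np.atleast_2d(np.array(uv,float)); K=np.array([[P['fx'],0,P['cx']],[0,P['fy'],P['cy']],[0,0,1]])
    n=cv2.undistortPoints(uv[:,None],K,P['D'])[:,0]
    d=np.c_[n,np.ones(len(n))]@np.array(P['orientation']).T; o=np.array(P['origin'])
    return o+d*((z-o[2])/d[:,2])[:,None]
def proj(P,X):
    X=np.atleast_2d(np.array(X,float)); R=np.array(P['orientation']); 
    K=np.array([[P['fx'],0,P['cx']],[0,P['fy'],P['cy']],[0,0,1]])
    rv=cv2.Rodrigues(R.T)[0]; t=-R.T@np.array(P['origin'])
    return cv2.projectPoints(X,rv,t,K,P['D'])[0][:,0]
def crop(im,x0,y0,x1,y1,s,name):
    c=cv2.resize(im[y0:y1,x0:x1],None,fx=s,fy=s,interpolation=cv2.INTER_CUBIC); cv2.imwrite(f"pics/{name}.png",c[:,:,::-1])
E
python3 - <<'E'
import cv2
from h import *
t=cv2.imread('pics/top0.png')[:,:,::-1]; s=cv2.imread('pics/scene0.png')[:,:,::-1]
crop(t,310,190,450,320,5,'tc'); crop(s,270,200,470,350,4,'sc')
E
```

```text
(no output)
```

View pics/tc.png

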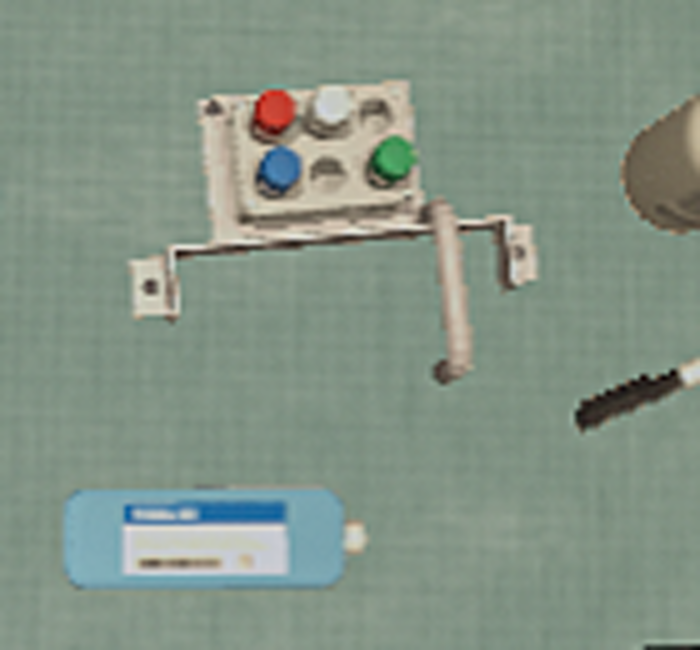

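View pics/sc.png

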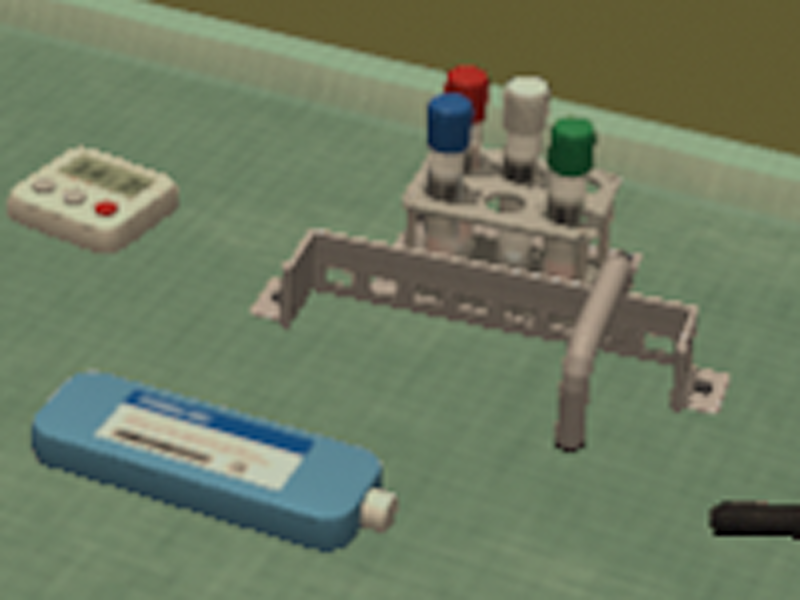

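```bash
python3 - <<'E'
from h import *
T=optics.camera_params('top');S=optics.camera_params('scene')
tc=lambda p:[310+(p[0]+.5)/5-.5,190+(p[1]+.5)/5-.5]
sc=lambda p:[270+(p[0]+.5)/4-.5,200+(p[1]+.5)/4-.5]
def t(n,p,z): print('T',n,ray(T,tc(p),z)[0].round(4))
def s(n,p,z): print('S',n,ray(S,sc(p),z)[0].round(4))
t('wall L corner top',(173,248),.034);t('wall R corner top',(510,219),.034)
t('cheekL front top',(171,318),.0);t('cheekR front',(510,288),.0)
t('post foot',(441,380),.0); t('post bend', (462,368),.046)
t('hoop back',(440,205),.046)
t('blue',(280,165),.094);t('white',(330,105),.094)
s('wall L',(316,232),.034);s('wall R',(693,306),.034);s('cheekL front top',(287,270),.034);s('cheekR fronttop',(680,352),.034)
s('cheekL front bot',(287,325),.0);s('cheekR front bot',(680,407),.0)
s('post foot',(570,447),0)
# pack
for n,P in(('top',T),('scene',S)):
    im=cv2.imread(f'pics/{n}0.png'); hsv=cv2.cvtColor(im,cv2.COLOR_BGR2HSV)
    m=cv2.inRange(hsv,(95,70,60),(112,255,255)); 
    if n=='top':
        m[:,:315]=0;m[:280]=0;m[315:]=0;m[:,400:]=0
        m=cv2.morphologyEx(m,cv2.MORPH_CLOSE,np.ones((15,15)))
        c=max(cv2.findContours(m,0,2)[0],key=cv2.contourArea)
        w=ray(P,c[:,0],.02)[:,:2]; r=cv2.minAreaRect((w*1000).astype(np.float32)); print(r)
t('cap end',(366,538),.01); s('cap end',(395,507),.01)
E
```

```text
T wall L corner top [ 0.6106 -0.0329  0.034 ]
T wall R corner top [ 0.629  -0.2001  0.034 ]
T cheekL front top [ 0.5795 -0.0347  0.    ]
T cheekR front [ 0.5986 -0.2075  0.    ]
T post foot [ 0.551 -0.172  0.   ]
T post bend [ 0.5535 -0.1734  0.046 ]
T hoop back [ 0.6332 -0.1628  0.046 ]
T blue [ 0.6427 -0.0784  0.094 ]
T white [ 0.6719 -0.1017  0.094 ]
S wall L [ 0.6078 -0.0361  0.034 ]
S wall R [ 0.6286 -0.2002  0.034 ]
S cheekL front top [ 0.5742 -0.0383  0.034 ]
S cheekR fronttop [ 0.5936 -0.2058  0.034 ]
S cheekL front bot [ 0.5822 -0.0353  0.    ]
S cheekR front bot [ 0.6039 -0.2063  0.    ]
S post foot [ 0.5565 -0.1752  0.    ]
((468.64166259765625, -51.45270538330078), (46.28642272949219, 135.02822875976562), 1.1514514684677124)
T cap end [ 0.4709 -0.1325  0.01  ]
S cap end [ 0.476  -0.1325  0.01  ]
```

```bash
cat > plan.py <<'E'
import numpy as np
# obstacles sampled as points in dock frame (mm)
a=np.linspace(0,2*np.pi,24,endpoint=False)
obs=[np.c_[-43+6*np.cos(a),-50+6*np.sin(a)]]
for s in(-1,1):
    xs=np.arange(-6,27,2.); obs.append(np.c_[xs,0*xs+83*s]); obs.append(np.c_[xs,0*xs+86*s])
    ys=np.arange(83,105,3.); obs.append(np.c_[0*ys+10,s*ys])
ys=np.arange(-85,86,2.); obs.append(np.c_[0*ys+26,ys])
O=np.concatenate(obs)
r=7
def sd(px,py,th,O=O):
    c,s=np.cos(th),np.sin(th)
    dx=O[:,0]-px;dy=O[:,1]-py
    X=c*dx+s*dy;Y=-s*dx+c*dy
    def box(cx,cy,hx,hy,r):
        qx=abs(X-cx)-hx+r;qy=abs(Y-cy)-hy+r
        return np.hypot(np.maximum(qx,0),np.maximum(qy,0))+np.minimum(np.maximum(qx,qy),0)-r
    return min(box(0,5,25,70,r).min(),box(0,-70,8,6,0.5).min())
E
python3 - <<'E'
from plan import *
import heapq
xs=np.arange(-120,2,2.);ys=np.arange(-16,91,2.);ts=np.radians(np.arange(-8,61,2.))
C=np.array([[[sd(x,y,t) for t in ts] for y in ys] for x in xs])
for clr in(5,4,3.,2.,1,.5):
    # max-clearance feasibility; allow less close to goal
    start=(1,int((76+16)/2),1);goal=None
    pr=[(0,start)];D={start:0};par={}
    ok=None
    while pr:
        d,n=heapq.heappop(pr)
        if d>D[n]:continue
        if abs(xs[n[0]]+4)<=1 and abs(ys[n[1]])<=5 and abs(ts[n[2]])<.01: ok=n;break
        for dx in(-1,0,1):
            for dy in(-1,0,1):
                for dt in(-1,0,1):
                    m=(n[0]+dx,n[1]+dy,n[2]+dt)
                    if not all(0<=m[k]<C.shape[k] for k in range(3)):continue
                    if C[m]<clr: continue
                    e=d+np.sqrt(4*dx*dx+4*dy*dy+(1.7*dt)**2)+.01+ 3/max(C[m],.3)
                    if e<D.get(m,1e9): D[m]=e;par[m]=n;heapq.heappush(pr,(e,m))
    print(clr,ok is not None)
    if ok:
        p=[ok]
        while p[-1] in par:p.append(par[p[-1]])
        for n in p[::-1][::2]: print(xs[n[0]],ys[n[1]],round(np.degrees(ts[n[2]])),round(C[n],1))
        break
E
```

```text
5 True
-118.0 76.0 -6 78.7
-114.0 76.0 -6 76.0
-110.0 76.0 -6 73.4
-106.0 76.0 -6 70.9
-102.0 76.0 -6 68.5
-98.0 76.0 -6 65.5
-94.0 74.0 -4 61.7
-90.0 74.0 -4 58.0
-86.0 72.0 -2 53.5
-82.0 68.0 2 45.1
-78.0 64.0 6 37.8
-74.0 60.0 10 31.9
-70.0 56.0 14 27.4
-66.0 52.0 18 22.2
-62.0 48.0 22 18.8
-58.0 44.0 24 17.3
-54.0 40.0 24 15.6
-50.0 36.0 24 12.7
-46.0 32.0 24 9.1
-42.0 28.0 24 6.5
-38.0 24.0 24 5.3
-34.0 20.0 24 5.8
-30.0 16.0 24 7.8
-26.0 12.0 22 6.6
-22.0 8.0 18 6.0
-18.0 4.0 14 5.5
-14.0 0.0 10 5.2
-12.0 0.0 6 5.1
-8.0 0.0 2 5.7
-4.0 0.0 0 5.0
```

```bash
cat >> h.py <<'E'
def yaw(R): return np.arctan2(-R[0,1],R[1,1])   # yaw of tool y axis rel world y
def goto(x,y,z,yawdeg=None):
    """print shift in tool axes and az turn to target (turn last)"""
    s=arm.state(); R=s['ee_rot']; p=s['position']; d=R.T@(np.array([x,y,z])-p)
    dy=0 if yawdeg is None else -(np.radians(yawdeg)-yaw(R))
    print('t',s['t'],'TCP',p.round(4),'yaw',np.degrees(yaw(R)).round(2),'F',np.round(s['ft_force'],1),'shift mm',(d*1000).round(1),'az',round(dy,3))
    if dy and abs(dy)<1.6:
        c,q=np.cos(dy),np.sin(dy); Rz=np.array([[c,-q,0],[q,c,0],[0,0,1]]); print(' shift if turned first mm',((R@Rz).T@(np.array([x,y,z])-p)*1000).round(1))
DO=np.array([.593,-.1185]); DY=np.radians(6.9)
def d2w(x,y,th=0): c,s=np.cos(DY),np.sin(DY); return DO[0]+c*x-s*y, DO[1]+s*x+c*y, np.degrees(DY)+th
def w2d(x,y,yawdeg=0): c,s=np.cos(DY),np.sin(DY); dx,dy=x-DO[0],y-DO[1]; return c*dx+s*dy,-s*dx+c*dy,yawdeg-np.degrees(DY)
E
python3 -c "
from h import *
goto(.415,-.1,.19,1.2)"
```

```text
t 0.1 TCP [0.1501 0.5285 0.1907] yaw -15.86 F [-0.8 -0.3  0.8] shift mm [-426.6 -532.2    1.4] az -0.298
 shift if turned first mm [-251.7 -633.9    1.4]
```

```bash
python3 -m inch '[{"az":-0.149,"grip":0.0},{"az":-0.149},{"x":-0.018,"y":-0.045},{"x":-0.018,"y":-0.045},{"x":-0.018,"y":-0.045}]' 20; python3 -m inch '[{"x":-0.018,"y":-0.045},{"x":-0.018,"y":-0.045},{"x":-0.018,"y":-0.045},{"x":-0.018,"y":-0.045},{"x":-0.018,"y":-0.045}]'; python3 -c "
from h import *
goto(.415,-.1,.19,1.2)"
```

```text
t 0.1 TCP [0.1501 0.5285 0.1907] yaw -15.86 F [-0.8 -0.3  0.8] shift mm [-426.6 -532.2    1.4] az -0.298
 shift if turned first mm [-251.7 -633.9    1.4]schema error: expected keys x, y, z, ax, ay, az, grip
schema error: expected keys x, y, z, ax, ay, az, grip
```

```bash
python3 -m inch '[{"x":0,"y":0,"z":0,"ax":0,"ay":0,"az":-0.149,"grip":0.0},{"x":0,"y":0,"z":0,"ax":0,"ay":0,"az":-0.149,"grip":0},{"x":-0.018,"y":-0.045,"z":0,"ax":0,"ay":0,"az":0,"grip":0},{"x":-0.018,"y":-0.045,"z":0,"ax":0,"ay":0,"az":0,"grip":0},{"x":-0.018,"y":-0.045,"z":0,"ax":0,"ay":0,"az":0,"grip":0}]' 20;  python3 -c "
from h import *
goto(.415,-.1,.19,1.2)"
```

```text
t: 0.6
position: [0.2071, 0.3936, 0.1908]
ee_rot: [[-1.0, -0.023, -0.0], [-0.023, 1.0, -0.001], [0.0, -0.001, -1.0]]
ft_force: [2.3, -0.4, 0.8]
width: 0.0125
t 0.6 TCP [0.2071 0.3936 0.1908] yaw 1.3 F [ 2.3 -0.4  0.8] shift mm [-196.6 -498.1    1.2] az 0.002
 shift if turned first mm [-197.5 -497.8    1.2]
```

Works well. Remaining is about (-197,-498), i.e. 11 rows of (-18,-45).

```bash
R='x'; python3 -m inch '[{"x":-0.018,"y":-0.045,"z":0,"ax":0,"ay":0,"az":0,"grip":0},{"x":-0.018,"y":-0.045,"z":0,"ax":0,"ay":0,"az":0,"grip":0},{"x":-0.018,"y":-0.045,"z":0,"ax":0,"ay":0,"az":0,"grip":0},{"x":-0.018,"y":-0.045,"z":0,"ax":0,"ay":0,"az":0,"grip":0},{"x":-0.018,"y":-0.045,"z":0,"ax":0,"ay":0,"az":0,"grip":0}]' >/dev/null; python3 -m inch '[{"x":-0.018,"y":-0.045,"z":0,"ax":0,"ay":0,"az":0,"grip":0},{"x":-0.018,"y":-0.045,"z":0,"ax":0,"ay":0,"az":0,"grip":0},{"x":-0.018,"y":-0.045,"z":0,"ax":0,"ay":0,"az":0,"grip":0},{"x":-0.018,"y":-0.045,"z":0,"ax":0,"ay":0,"az":0,"grip":0},{"x":-0.018,"y":-0.045,"z":0,"ax":0,"ay":0,"az":0,"grip":0}]';  python3 -c "
from h import *
goto(.415,-.1,.19,1.2)
im,P=grab('wrist','w0'); print(P)
im,P=grab('top','t1')"
```

```text
t: 1.6
position: [0.3968, -0.0529, 0.1913]
ee_rot: [[-1.0, -0.02, 0.0], [-0.02, 1.0, 0.0], [-0.0, 0.0, -1.0]]
ft_force: [1.4, 1.6, 0.1]
width: -0.0003
t 1.6 TCP [ 0.3968 -0.0529  0.1913] yaw 1.17 F [1.4 1.6 0.1] shift mm [-17.2 -47.5   1.3] az -0.0
 shift if turned first mm [-17.2 -47.5   1.3]
{'fx': 422.8336505715404, 'fy': 422.8336505715404, 'cx': 320.14077048116707, 'cy': 240.81496417256176, 'D': array([-0.03936615,  0.        ,  0.        ,  0.        ,  0.        ]), 'origin': array([ 0.32987677, -0.05477181,  0.37376467]), 'orientation': array([[-2.03617947e-02,  9.64204168e-01,  2.64377985e-01],
       [ 9.99792510e-01,  1.97899881e-02,  4.82635045e-03],
       [-5.78449957e-04,  2.64421402e-01, -9.64407065e-01]])}
```

View pics/w0.png

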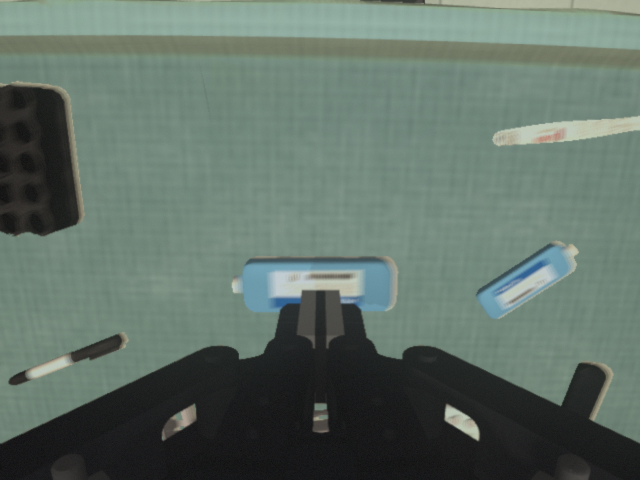

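```bash
python3 - <<'E'
from h import *
P={'fx': 422.8336505715404, 'fy': 422.8336505715404, 'cx': 320.14077048116707, 'cy': 240.81496417256176, 'D': np.array([-0.03936615,0,0,0,0]), 'origin': np.array([ 0.32987677, -0.05477181,  0.37376467]), 'orientation': np.array([[-2.03617947e-02,  9.64204168e-01,  2.64377985e-01],[ 9.99792510e-01,  1.97899881e-02,  4.82635045e-03],[-5.78449957e-04,  2.64421402e-01, -9.64407065e-01]])}
for n,u,z in(('cap',(232,285),.01),('rim left(-y) end',(243.5,285),.015),('+y end',(397,285),.015),('near face L',(260,256),.018),('near face R',(380,257),.018),('far L',(260,312),.01)):
  print(n,ray(P,u,z)[0].round(4))
E
```

```text
cap [ 0.4734 -0.1332  0.01  ]
rim left(-y) end [ 0.4712 -0.1217  0.015 ]
+y end [0.4684 0.0176 0.015 ]
near face L [ 0.4424 -0.1057  0.018 ]
near face R [4.411e-01 1.000e-04 1.800e-02]
far L [ 0.4999 -0.1079  0.01  ]
```

```bash
python3 -m inch '[{"x":-0.016,"y":-0.044,"z":0,"ax":0,"ay":0,"az":0,"grip":0},{"x":0,"y":0,"z":0.049,"ax":0,"ay":0,"az":0,"grip":0},{"x":0,"y":0,"z":0.049,"ax":0,"ay":0,"az":0,"grip":0},{"x":0,"y":0,"z":0.049,"ax":0,"ay":0,"az":0,"grip":0},{"x":0,"y":0,"z":0.036,"ax":0,"ay":0,"az":0,"grip":0}]';  python3 -c "
from h import *
goto(.425,-.1,.008,1.2)
im,P=grab('wrist','w1')"
```

```text
t: 2.2
position: [0.4117, -0.0933, 0.0059]
ee_rot: [[-1.0, -0.021, -0.002], [-0.021, 1.0, 0.001], [0.002, 0.001, -1.0]]
ft_force: [1.6, -0.3, 0.3]
width: 0.0004
t 2.2 TCP [ 0.4117 -0.0933  0.0059] yaw 1.22 F [ 1.6 -0.3  0.3] shift mm [-13.1  -7.   -2.1] az 0.0
 shift if turned first mm [-13.2  -7.   -2.1]
```

View pics/w1.png

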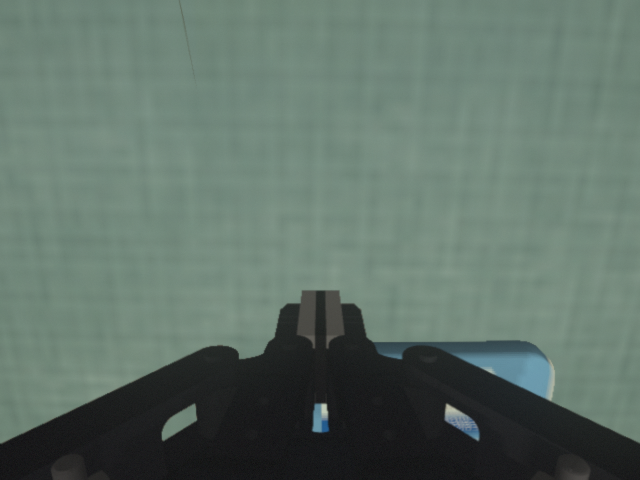

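```bash
python3 -m inch '[{"x":-0.006,"y":-0.002,"z":0,"ax":0,"ay":0,"az":0,"grip":0},{"x":-0.006,"y":-0.002,"z":0,"ax":0,"ay":0,"az":0,"grip":0},{"x":-0.005,"y":0,"z":0,"ax":0,"ay":0,"az":0,"grip":0},{"x":-0.004,"y":0,"z":0,"ax":0,"ay":0,"az":0,"grip":0},{"x":-0.004,"y":0,"z":0,"ax":0,"ay":0,"az":-0.02,"grip":0}]'; python3 -m inch '[{"x":-0.005,"y":0,"z":0,"ax":0,"ay":0,"az":-0.05,"grip":0},{"x":-0.005,"y":0,"z":0,"ax":0,"ay":0,"az":-0.05,"grip":0},{"x":-0.005,"y":0,"z":0,"ax":0,"ay":0,"az":-0.05,"grip":0},{"x":-0.005,"y":0,"z":0,"ax":0,"ay":0,"az":-0.05,"grip":0},{"x":-0.005,"y":0,"z":0,"ax":0,"ay":0,"az":-0.05,"grip":0}]';  python3 -c "
from h import *
goto(.425,-.1,.008,20)
im,P=grab('top','t2');crop(im,250,180,450,330,4,'t2c')"
```

```text
t: 2.75
position: [0.4402, -0.0983, 0.0096]
ee_rot: [[-0.999, -0.042, 0.002], [-0.042, 0.999, -0.001], [-0.002, -0.001, -1.0]]
ft_force: [-0.4, -0.1, -0.6]
width: -0.0002
t: 3.25
position: [0.464, -0.0945, 0.009]
ee_rot: [[-0.957, -0.29, 0.001], [-0.29, 0.957, -0.0], [-0.001, -0.001, -1.0]]
ft_force: [0.0, 0.3, -0.5]
width: 0.0003
t 3.25 TCP [ 0.464  -0.0945  0.009 ] yaw 16.85 F [ 0.   0.3 -0.5] shift mm [39.   6.   0.9] az -0.055
 shift if turned first mm [38.6  8.2  0.9]
```

View pics/t2c.png

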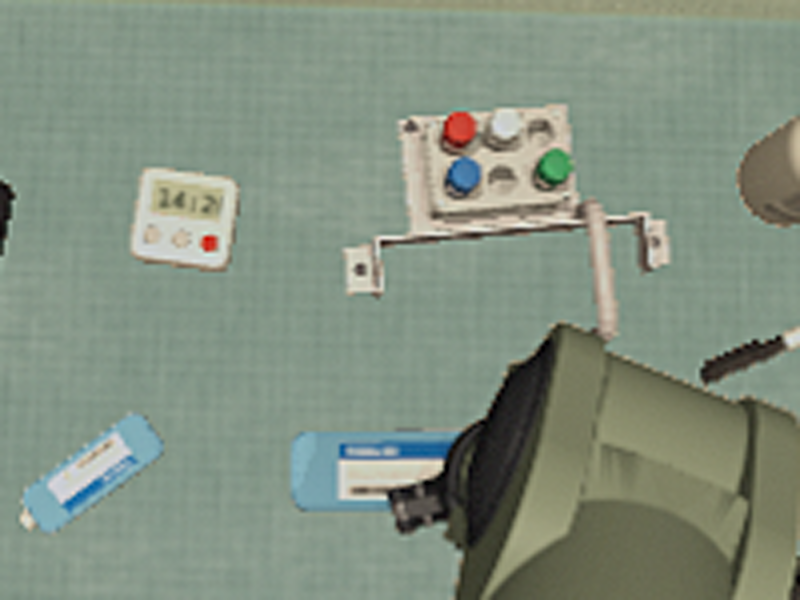

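```bash
 python3 -c "
from h import *
im,P=grab('scene','s2');crop(im,200,200,460,395,3,'s2c')
im,P=grab('wrist','w2')"
```

```text
(no output)
```

View pics/s2c.png

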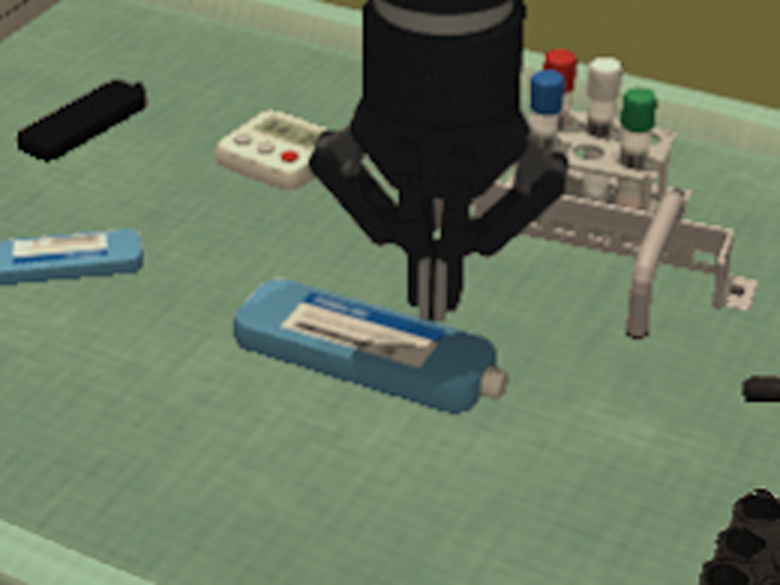

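View pics/w2.png

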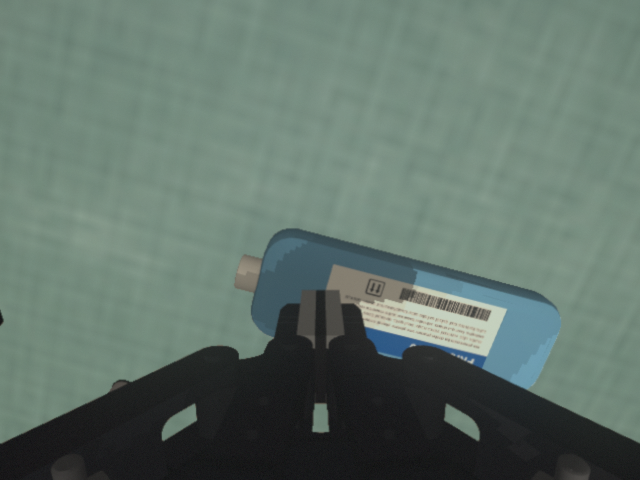

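```bash
 python3 -c "
from h import *
s=arm.state();p=s['position'];print(s['t'],p,s['qpos'])
P=optics.camera_params('scene')
print(proj(P,p))
for z in (0,.01,.02,.03,.05): print(z, ray(P,(200+435/3,200+318/3),z)[0].round(4))
W=optics.camera_params('wrist');print(proj(W,p),W['origin'])
"
```

```text
3.4 [ 0.46391146 -0.09449764  0.00882586] [-3.56999245e-01  4.04156420e-01 -6.24598276e-01  5.41124850e-01
 -5.55111716e-05 -6.48093929e-01]
[[342.65923837 324.10137998]]
0 [ 0.5188 -0.0725  0.    ]
0.01 [ 0.5065 -0.0781  0.01  ]
0.02 [ 0.4942 -0.0837  0.02  ]
0.03 [ 0.4819 -0.0893  0.03  ]
0.05 [ 0.4573 -0.1005  0.05  ]
[[321.3321282  276.81341241]] [ 0.39965356 -0.11399559  0.19122326]
```

```bash
 python3 -c "
from h import *
W=optics.camera_params('wrist')
a=ray(W,(236,272),.01)[0];b=ray(W,(559,330),.015)[0];print(a,b,np.linalg.norm((a-b)[:2]))
print(ray(W,[(300,230),(525,290)],.018))
S=cv2.imread('pics/s2.png');cv2.imwrite('pics/s2z.png',cv2.resize(S[230:350,270:390],None,fx=5,fy=5,interpolation=cv2.INTER_CUBIC))
S=cv2.imread('pics/w2.png');cv2.imwrite('pics/w2z.png',cv2.resize(S[220:360,230:410],None,fx=4,fy=4,interpolation=cv2.INTER_CUBIC))
"
```

```text
[ 0.4724495  -0.13243732  0.01      ] [0.455351  0.0184547 0.015    ] 0.1518576951346473
[[ 0.44317815 -0.11013209  0.018     ]
 [ 0.4408368  -0.00722624  0.018     ]]
```

View pics/s2z.png

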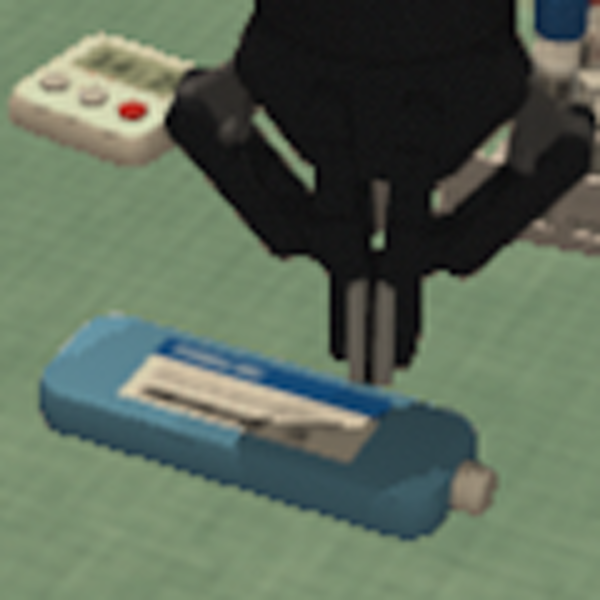

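View pics/w2z.png

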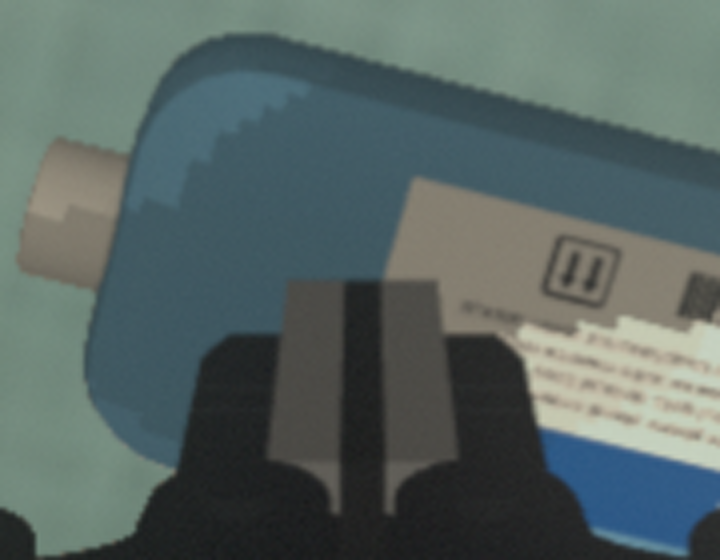

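The pack hasn't moved. Both views put the fingertips about 40 mm higher than the reported TCP implies, hovering over the pack. I'll back off to the robot side and lower in small steps, watching the force.

```bash
python3 -m inch '[{"x":0.042,"y":0.012,"z":0,"ax":0,"ay":0,"az":0,"grip":0},{"x":0,"y":0,"z":0,"ax":0,"ay":0,"az":0,"grip":0},{"x":0,"y":0,"z":0.006,"ax":0,"ay":0,"az":0,"grip":0},{"x":0,"y":0,"z":0.006,"ax":0,"ay":0,"az":0,"grip":0},{"x":0,"y":0,"z":0.0,"ax":0,"ay":0,"az":0,"grip":0}]';  python3 -c "
from h import *
goto(.42,-.095,-.035)
im,P=grab('scene','s3');crop(im,250,220,400,340,5,'s3c')"
```

```text
t: 3.9
position: [0.4203, -0.0952, -0.0042]
ee_rot: [[-0.958, -0.287, 0.0], [-0.287, 0.958, -0.0], [-0.0, -0.0, -1.0]]
ft_force: [-0.4, -0.2, -0.1]
width: -0.0001
t 3.9 TCP [ 0.4203 -0.0952 -0.0042] yaw 16.68 F [-0.4 -0.2 -0.1] shift mm [ 0.2  0.2 30.8] az 0
```

View pics/s3c.png

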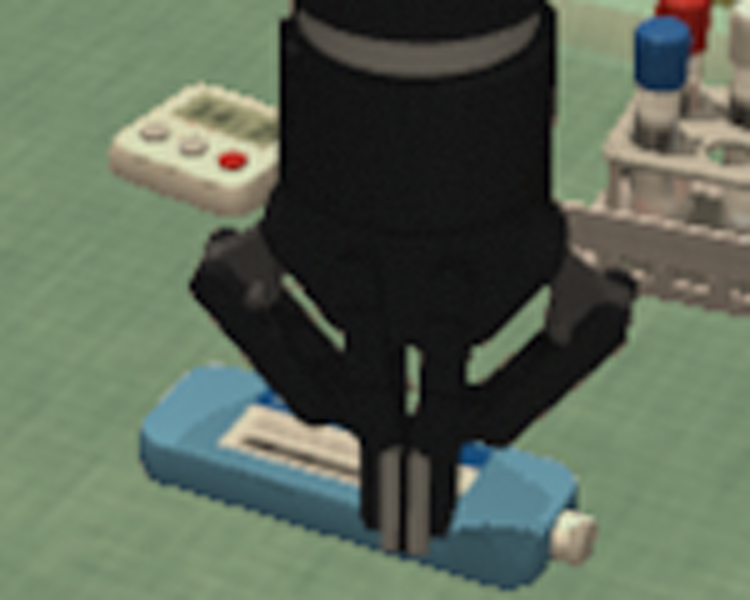

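```bash
python3 -m inch '[{"x":0.0,"y":0.0,"z":0.006,"ax":0,"ay":0,"az":0,"grip":0},{"x":0,"y":0,"z":0.006,"ax":0,"ay":0,"az":0,"grip":0},{"x":0,"y":0,"z":0.006,"ax":0,"ay":0,"az":0,"grip":0},{"x":0,"y":0,"z":0.0,"ax":0,"ay":0,"az":0,"grip":0}]';  python3 -c "
from h import *
P=optics.camera_params('scene')
for z in (.01,.02,.03,.04):print(ray(P,(331,331),z))
goto(.42,-.095,-.035)
im,P=grab('scene','s4');crop(im,250,220,400,340,5,'s4c')"
```

```text
t: 4.35
position: [0.4189, -0.0947, -0.0226]
ee_rot: [[-0.958, -0.287, -0.002], [-0.287, 0.958, 0.001], [0.001, 0.001, -1.0]]
ft_force: [-0.3, 0.3, -0.4]
width: 0.0002
[[ 0.43908473 -0.0867425   0.01      ]]
[[ 0.4279617  -0.09217665  0.02      ]]
[[ 0.41683867 -0.09761079  0.03      ]]
[[ 0.40571564 -0.10304494  0.04      ]]
t 4.35 TCP [ 0.4189 -0.0947 -0.0226] yaw 16.68 F [-0.3  0.3 -0.4] shift mm [-1.  -0.7 12.4] az 0
```

View pics/s4c.png

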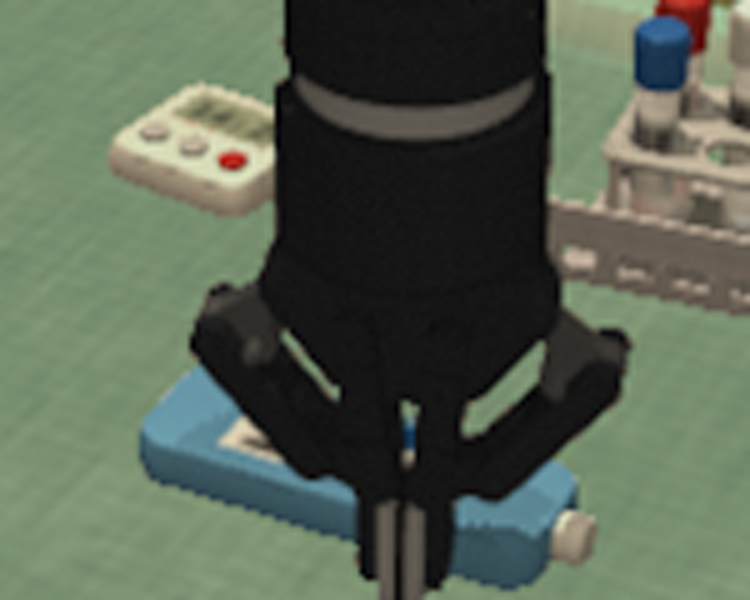

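```bash
python3 -m inch '[{"x":0.0,"y":0.0,"z":0.004,"ax":0,"ay":0,"az":0,"grip":0},{"x":0,"y":0,"z":0.003,"ax":0,"ay":0,"az":0,"grip":0},{"x":0,"y":0,"z":0.0,"ax":0,"ay":0,"az":0,"grip":0}]';  python3 -c "
from h import *
goto(.42,-.095,-.035)
im,P=grab('scene','s5');crop(im,270,260,400,365,6,'s5c')"
```

```text
t: 4.7
position: [0.4194, -0.0949, -0.0289]
ee_rot: [[-0.958, -0.287, -0.001], [-0.287, 0.958, 0.0], [0.0, 0.0, -1.0]]
ft_force: [0.3, 0.3, -0.1]
width: -0.0001
t 4.7 TCP [ 0.4194 -0.0949 -0.0289] yaw 16.68 F [ 0.3  0.3 -0.1] shift mm [-0.6 -0.3  6.1] az 0
```

View pics/s5c.png

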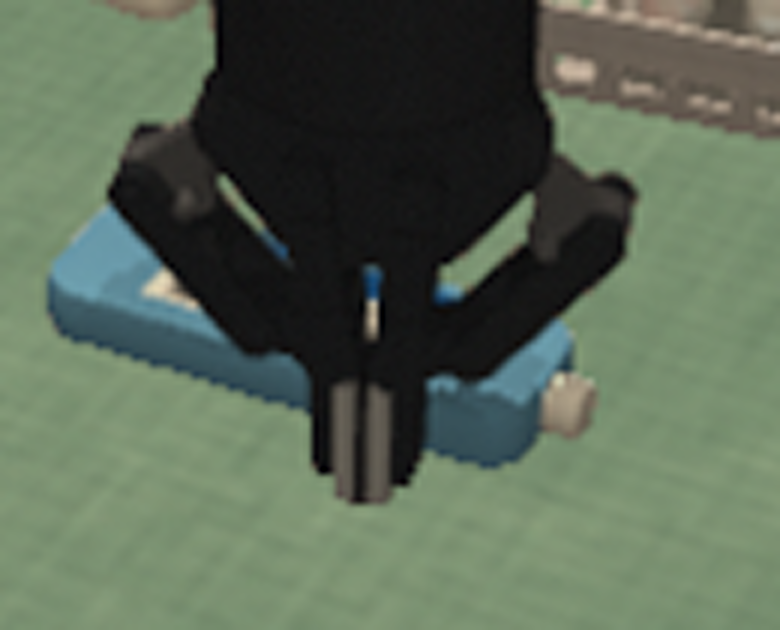

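```bash
python3 -m inch '[{"x":-0.0048,"y":-0.0014,"z":0.002,"ax":0,"ay":0,"az":0,"grip":0},{"x":-0.0048,"y":-0.0014,"z":0,"ax":0,"ay":0,"az":0,"grip":0},{"x":-0.0048,"y":-0.0014,"z":0,"ax":0,"ay":0,"az":0,"grip":0},{"x":-0.0048,"y":-0.0014,"z":0,"ax":0,"ay":0,"az":0,"grip":0},{"x":-0.0048,"y":-0.0014,"z":0,"ax":0,"ay":0,"az":0,"grip":0}]';  python3 -c "
from h import *
goto(.42,-.095,-.031)
im,P=grab('scene','s6');crop(im,240,220,440,370,4,'s6c')"
```

```text
t: 5.25
position: [0.4448, -0.0949, -0.0306]
ee_rot: [[-0.958, -0.287, -0.001], [-0.287, 0.958, -0.0], [0.001, -0.0, -1.0]]
ft_force: [-1.2, -0.3, 1.3]
width: 0.0001
t 5.25 TCP [ 0.4448 -0.0949 -0.0306] yaw 16.68 F [-1.2 -0.3  1.3] shift mm [23.8  7.1  0.4] az 0
```

View pics/s6c.png

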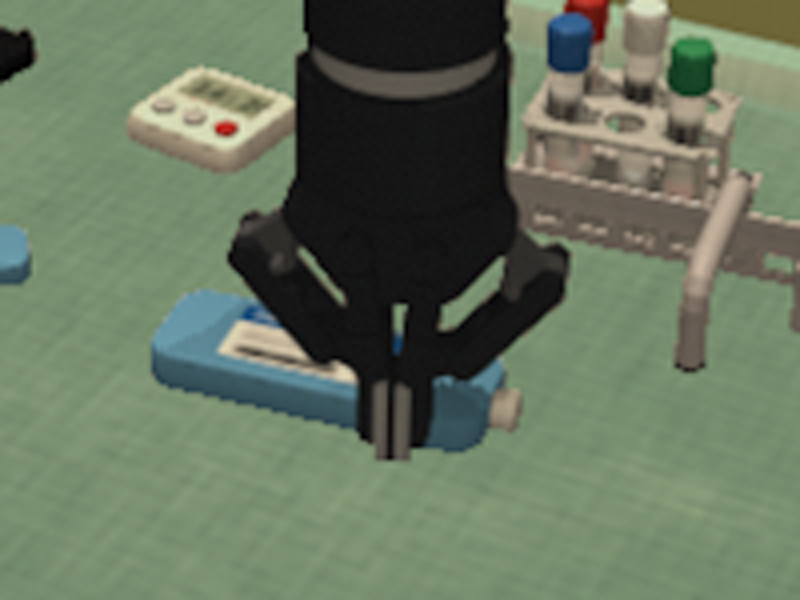

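```bash
python3 -m inch '[{"x":-0.0048,"y":-0.0014,"z":0,"ax":0,"ay":0,"az":0,"grip":0},{"x":-0.0048,"y":-0.0014,"z":0,"ax":0,"ay":0,"az":-0.02,"grip":0},{"x":-0.0048,"y":-0.0014,"z":0,"ax":0,"ay":0,"az":-0.03,"grip":0},{"x":-0.0048,"y":-0.0014,"z":0,"ax":0,"ay":0,"az":-0.03,"grip":0},{"x":-0.0048,"y":-0.0014,"z":0,"ax":0,"ay":0,"az":-0.03,"grip":0}]';  python3 -c "
from h import *
goto(.42,-.095,-.031)
im,P=grab('wrist','w7');print(P);crop(im,0,0,640,480,1,'w7')
im,P=grab('scene','s7');crop(im,240,220,440,370,4,'s7c')"
```

```text
t: 5.8
position: [0.4702, -0.0938, -0.0306]
ee_rot: [[-0.92, -0.393, 0.0], [-0.393, 0.92, 0.0], [-0.0, -0.0, -1.0]]
ft_force: [0.3, -0.9, -0.5]
width: -0.0001
t 5.8 TCP [ 0.4702 -0.0938 -0.0306] yaw 23.13 F [ 0.3 -0.9 -0.5] shift mm [46.6 18.7  0.3] az 0
{'fx': 422.8336505715404, 'fy': 422.8336505715404, 'cx': 320.14077048116707, 'cy': 240.81496417256176, 'D': array([-0.03936615,  0.        ,  0.        ,  0.        ,  0.        ]), 'origin': array([ 0.40859354, -0.12048698,  0.15179644]), 'orientation': array([[-0.39280624,  0.8868751 ,  0.24321967],
       [ 0.91962045,  0.37916849,  0.10261324],
       [-0.00121611,  0.2639769 , -0.96452824]])}
```

View pics/s7c.png

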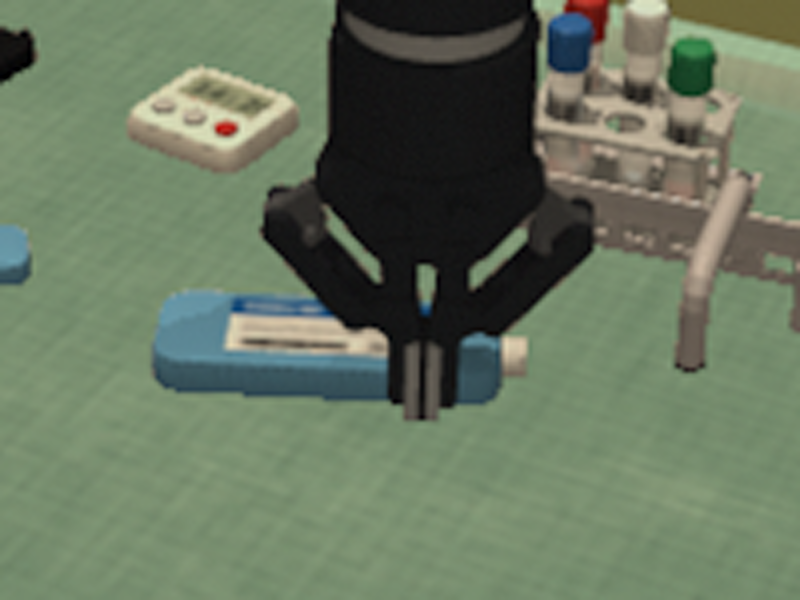

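View pics/w7.png

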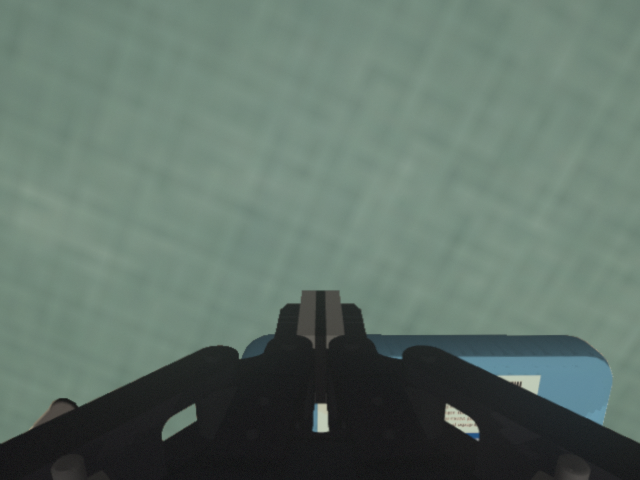

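```bash
cat >> h.py <<'E'
PKF=lambda yawdeg:(np.array([np.cos(np.radians(yawdeg)),np.sin(np.radians(yawdeg))]),np.array([-np.sin(np.radians(yawdeg)),np.cos(np.radians(yawdeg))]))
E
python3 - <<'E'
from h import *
W=optics.camera_params('wrist')
a,b=ray(W,[(420,356),(580,356)],.0185)[:,:2]; e=ray(W,(611.5,372),.015)[0,:2]
lo=ray(W,[(420,334.5),(560,334.5)],.0)[:,:2]
print(a,b,e,lo); d=b-a; y=np.degrees(np.arctan2(-d[0],d[1])); d2=lo[1]-lo[0];print('yaw',y,np.degrees(np.arctan2(-d2[0],d2[1])))
for yy in (y,23.1):
    ux,uy=PKF(yy); o=ux*((lo.mean(0)@ux)+.025)+uy*((e@uy)-.075); print('origin',o,'dock',np.array(w2d(*o,yy))*[1000,1000,1])
S=cv2.imread('pics/s7.png')
P=optics.camera_params('scene'); cap=ray(P,(240+526/4,220+357/4),.01)[0]; print('cap scene',cap,'pred', o-.075*uy)
E
```

```text
[ 0.46802913 -0.05702075] [ 0.44577349 -0.00330247] [0.44788454 0.01493927] [[ 4.67581067e-01 -5.25977215e-02]
 [ 4.45701303e-01 -1.68719337e-04]]
yaw 22.504375022765085 22.65183947784318
origin [ 0.4925492  -0.04773801] dock [-91.22214885  82.31733123  15.60437502]
origin [ 0.49280164 -0.04743952] dock [-90.93567276  82.58333008  16.2       ]
cap scene [ 0.51850697 -0.11941286  0.01      ] pred [ 0.52222693 -0.11642613]
```

```bash
python3 -m inch '[{"x":-0.004,"y":0,"z":0,"ax":0,"ay":0,"az":-0.02,"grip":0},{"x":-0.004,"y":0,"z":0,"ax":0,"ay":0,"az":-0.04,"grip":0},{"x":-0.004,"y":0,"z":0,"ax":0,"ay":0,"az":-0.04,"grip":0},{"x":-0.002,"y":0,"z":0,"ax":0,"ay":0,"az":-0.03,"grip":0},{"x":0.0,"y":0,"z":0,"ax":0,"ay":0,"az":0,"grip":0}]'; python3 -m inch '[{"x":0.008,"y":0,"z":0,"ax":0,"ay":0,"az":0,"grip":0},{"x":0.004,"y":0.02,"z":0,"ax":0,"ay":0,"az":0,"grip":0},{"x":0,"y":0.02,"z":0,"ax":0,"ay":0,"az":0,"grip":0},{"x":0,"y":0,"z":0,"ax":0,"ay":0,"az":0,"grip":0}]'; python3 -c "
from h import *
goto(.42,-.095,-.031,31)
im,P=grab('wrist','w8')"
```

```text
t: 6.4
position: [0.4827, -0.0878, -0.0306]
ee_rot: [[-0.862, -0.507, 0.0], [-0.507, 0.862, 0.0], [-0.001, -0.0, -1.0]]
ft_force: [0.0, 0.5, 1.6]
width: 0.0003
t: 6.8
position: [0.4485, -0.0579, -0.031]
ee_rot: [[-0.862, -0.508, -0.003], [-0.508, 0.862, 0.002], [0.002, 0.003, -1.0]]
ft_force: [-0.9, 0.1, -0.3]
width: -0.0002
t 6.8 TCP [ 0.4485 -0.0579 -0.031 ] yaw 30.5 F [-0.9  0.1 -0.3] shift mm [ 43.4 -17.5   0. ] az -0.009
 shift if turned first mm [ 43.5 -17.1   0. ]
```

View pics/w8.png

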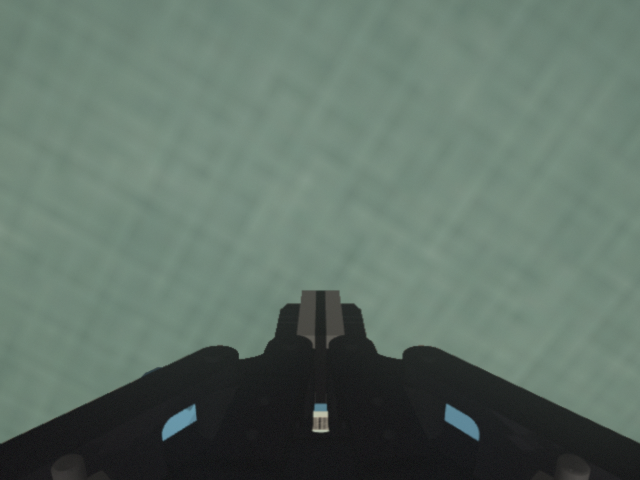

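```bash
python3 -c "
from h import *
im,P=grab('scene','s8');crop(im,240,220,440,370,4,'s8c')
im,P=grab('top','t8');crop(im,290,200,450,320,5,'t8c')"
```

```text
(no output)
```

View pics/s8c.png

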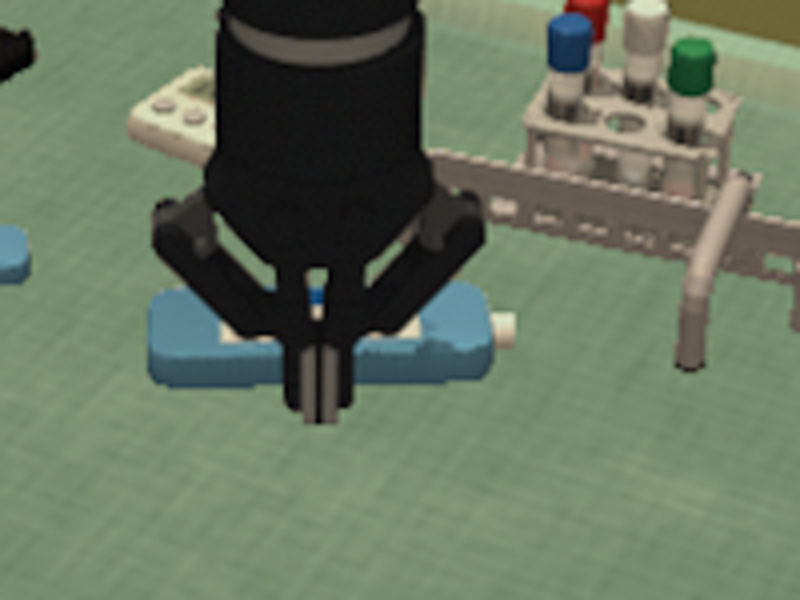

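View pics/t8c.png

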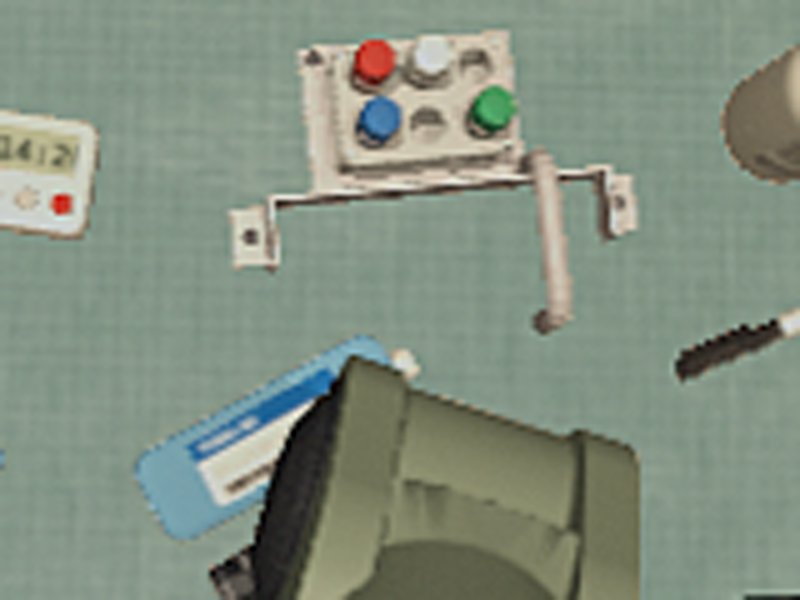

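```bash
python3 - <<'E'
from h import *
T=optics.camera_params('top');S=optics.camera_params('scene')
t=lambda p,z:ray(T,[290+(p[0]+.5)/5-.5,200+(p[1]+.5)/5-.5],z)[0,:2]
s=lambda p,z:ray(S,[240+(p[0]+.5)/4-.5,220+(p[1]+.5)/4-.5],z)[0,:2]
f1,f2=t((180,437),.01),t((325,352),.01); d=f1-f2; print('far yaw',np.degrees(np.arctan2(-d[0],d[1])))
n1,n2=s((175,387),.002),s((460,382),.002); d=n1-n2;Y=np.degrees(np.arctan2(-d[0],d[1])); print('near yaw',Y, n1,n2)
Y=30.5
ux,uy=PKF(Y); cap=[t((419,368),.012),s((515,330),.01)]; print('cap',cap); e=t((150,500),.015)
print('x far-near', f1@ux-n1@ux, 'len',[e@uy-c@uy for c in cap])
for c in cap:
  o=ux*((f1@ux+n1@ux)/2)+uy*(c@uy+.075); print(o,np.array(w2d(*o,Y))*[1000,1000,1])
E
```

```text
far yaw 31.43406568372029
near yaw 29.549726760213215 [0.44532347 0.00128263] [ 0.50150897 -0.09782411]
cap [array([ 0.52982003, -0.10842067]), array([ 0.53386841, -0.1072494 ])]
x far-near 0.045672925057483105 len [np.float64(0.14869661213280438), np.float64(0.1497421091393451)]
[ 0.4966749  -0.04090024] [-86.30486458  88.60992163  23.6       ]
[ 0.49720553 -0.04180107] [-85.88630087  87.65186714  23.6       ]
```

```bash
python3 - <<'E'
from plan import *
for th in (20,24,28):
  t=np.radians(th);c,s=np.cos(t),np.sin(t)
  for L in(-26,-22,-18,-14,-10,-5):
    print(th,L,[round(sd(L*c-A*s,L*s+A*c,t),1) for A in range(100,5,-6)])
E
```

```text
20 -26 [np.float64(23.7), np.float64(23.7), np.float64(23.7), np.float64(23.7), np.float64(23.7), np.float64(23.7), np.float64(23.7), np.float64(21.7), np.float64(16.6), np.float64(11.4), np.float64(6.7), np.float64(2.9), np.float64(0.7), np.float64(0.5), np.float64(0.5), np.float64(0.5)]
20 -22 [np.float64(19.7), np.float64(19.7), np.float64(19.7), np.float64(19.7), np.float64(19.7), np.float64(19.7), np.float64(19.7), np.float64(19.7), np.float64(18.6), np.float64(13.8), np.float64(9.6), np.float64(6.4), np.float64(4.7), np.float64(4.5), np.float64(4.5), np.float64(4.5)]
20 -18 [np.float64(15.7), np.float64(15.7), np.float64(15.7), np.float64(15.7), np.float64(15.7), np.float64(15.7), np.float64(15.7), np.float64(15.7), np.float64(15.7), np.float64(14.9), np.float64(12.8), np.float64(10.1), np.float64(8.6), np.float64(6.7), np.float64(4.6), np.float64(2.6)]
20 -14 [np.float64(11.7), np.float64(11.7), np.float64(11.7), np.float64(11.7), np.float64(11.7), np.float64(11.7), np.float64(11.7), np.float64(11.7), np.float64(11.7), np.float64(11.2), np.float64(9.1), np.float64(7.0), np.flo
[... 3420 characters left out ...]
t64(9.8), np.float64(7.1), np.float64(4.2), np.float64(1.4), np.float64(-1.4), np.float64(-4.2), np.float64(-6.6)]
28 -10 [np.float64(18.7), np.float64(18.7), np.float64(18.7), np.float64(18.7), np.float64(18.7), np.float64(17.6), np.float64(14.8), np.float64(12.0), np.float64(9.1), np.float64(6.3), np.float64(3.5), np.float64(0.7), np.float64(-2.1), np.float64(-4.7), np.float64(-7.5), np.float64(-9.4)]
28 -5 [np.float64(13.7), np.float64(13.7), np.float64(13.7), np.float64(13.7), np.float64(13.7), np.float64(13.2), np.float64(10.3), np.float64(7.5), np.float64(4.7), np.float64(1.9), np.float64(-0.9), np.float64(-3.7), np.float64(-6.2), np.float64(-8.7), np.float64(-10.7), np.float64(-12.5)]
```

```bash
python3 -m inch '[{"x":-0.005,"y":-0.005,"z":0,"ax":0,"ay":0,"az":0,"grip":0},{"x":-0.006,"y":0,"z":0,"ax":0,"ay":0,"az":0,"grip":0},{"x":-0.005,"y":0,"z":0,"ax":0,"ay":0,"az":0,"grip":0},{"x":-0.005,"y":0,"z":0,"ax":0,"ay":0,"az":0,"grip":0},{"x":-0.005,"y":0,"z":0,"ax":0,"ay":0,"az":0,"grip":0}]'; python3 -m inch '[{"x":-0.005,"y":0,"z":0,"ax":0,"ay":0,"az":0,"grip":0},{"x":-0.004,"y":0,"z":0,"ax":0,"ay":0,"az":0,"grip":0},{"x":0,"y":0,"z":0,"ax":0,"ay":0,"az":0,"grip":0}]'; python3 -c "
from h import *
goto(.42,-.095,-.031,31)
im,P=grab('scene','s9');crop(im,240,220,440,370,4,'s9c')
im,P=grab('top','t9');crop(im,290,200,450,320,5,'t9c')"
```

```text
t: 7.45
position: [0.4766, -0.0506, -0.0307]
ee_rot: [[-0.862, -0.507, -0.001], [-0.507, 0.862, -0.0], [0.001, 0.0, -1.0]]
ft_force: [-2.6, -1.4, 3.5]
width: -0.0002
t: 7.75
position: [0.4853, -0.0455, -0.0306]
ee_rot: [[-0.862, -0.507, 0.001], [-0.507, 0.862, 0.001], [-0.001, 0.0, -1.0]]
ft_force: [-0.5, 0.4, -0.1]
width: 0.0001
t 7.75 TCP [ 0.4853 -0.0455 -0.0306] yaw 30.48 F [-0.5  0.4 -0.1] shift mm [81.4 -9.5  0.3] az -0.009
 shift if turned first mm [81.5 -8.8  0.3]
```

View pics/s9c.png

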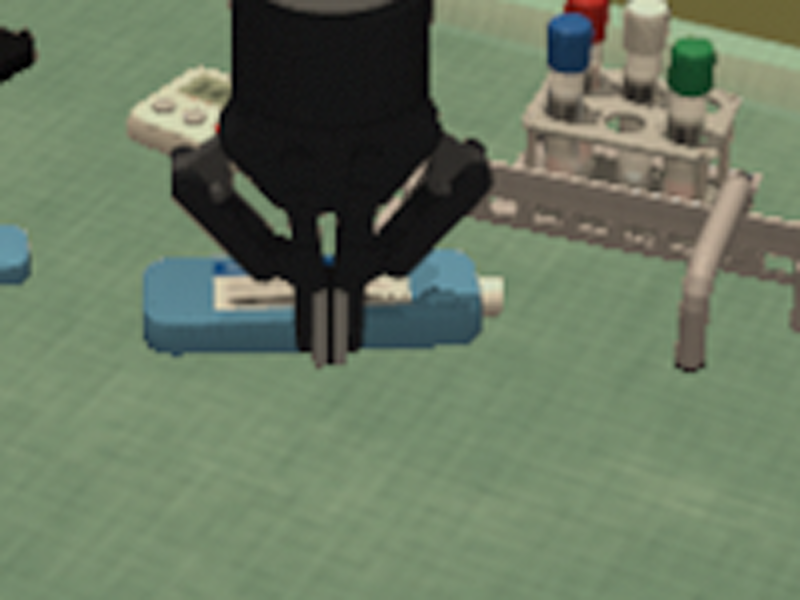

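View pics/t9c.png

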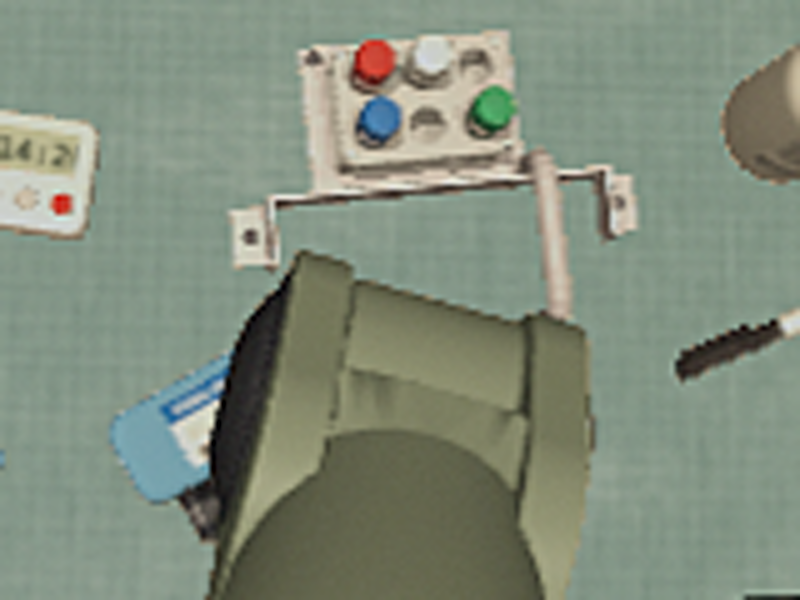

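```bash
python3 -m inch '[{"x":0.012,"y":0,"z":0,"ax":0,"ay":0,"az":0,"grip":0},{"x":0.002,"y":0.032,"z":0,"ax":0,"ay":0,"az":0,"grip":0},{"x":0,"y":0.032,"z":0,"ax":0,"ay":0,"az":0,"grip":0},{"x":0,"y":0.032,"z":0,"ax":0,"ay":0,"az":0,"grip":0},{"x":0,"y":0,"z":0,"ax":0,"ay":0,"az":0,"grip":0}]'; python3 -c "
from h import *
goto(.42,-.095,-.031,31)
im,P=grab('top','t10');crop(im,290,200,450,320,5,'t10c')"
```

```text
t: 8.35
position: [0.419, 0.0317, -0.031]
ee_rot: [[-0.861, -0.509, -0.004], [-0.509, 0.861, 0.001], [0.003, 0.004, -1.0]]
ft_force: [0.0, -0.3, 0.2]
width: -0.0004
t 8.35 TCP [ 0.419   0.0317 -0.031 ] yaw 30.61 F [ 0.  -0.3  0.2] shift mm [  63.7 -109.5   -0.2] az -0.007
 shift if turned first mm [  64.4 -109.1   -0.2]
```

View pics/t10c.png

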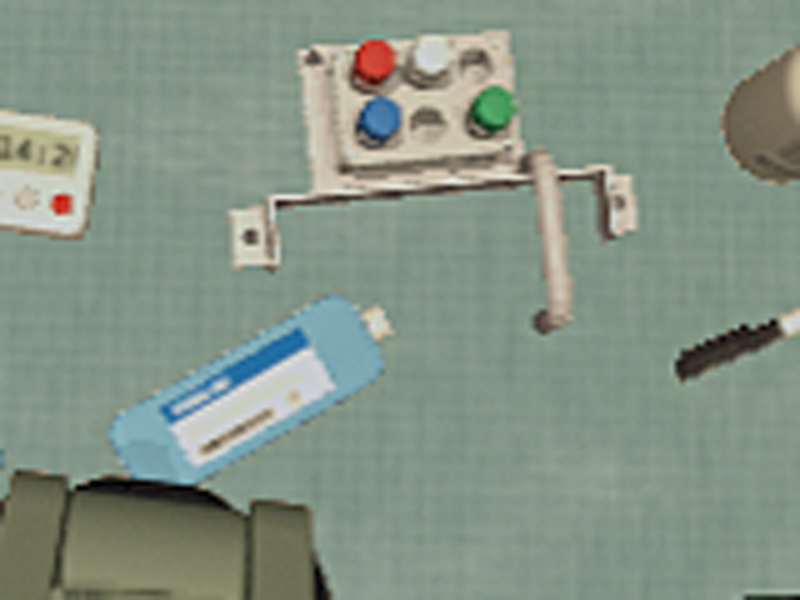

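```bash
cat >> h.py <<'E'
def toppack(name='t10',roi=(290,200,450,320)):
    T=optics.camera_params('top'); im=cv2.imread(f'pics/{name}.png'); hsv=cv2.cvtColor(im,cv2.COLOR_BGR2HSV)
    m=cv2.inRange(hsv,(92,60,60),(118,255,255)); k=np.zeros_like(m);x0,y0,x1,y1=roi;k[y0:y1,x0:x1]=255;m&=k
    m=cv2.morphologyEx(m,cv2.MORPH_CLOSE,np.ones((9,9)))
    c=max(cv2.findContours(m,0,cv2.CHAIN_APPROX_NONE)[0],key=cv2.contourArea)
    w=ray(T,c[:,0],.018)[:,:2]; (cx,cy),(a,b),_=r=cv2.minAreaRect((w*1000).astype(np.float32))
    B=cv2.boxPoints(r); e=max([(B[1]-B[0]),(B[2]-B[1])],key=np.linalg.norm); e=e*np.sign(e[1])
    Y=np.degrees(np.arctan2(-e[0],e[1])); ux,uy=PKF(Y); o=np.array([cx,cy])/1000-.005*uy
    print('size',a,b,'origin w',o,'yaw',Y,'dock',(np.array(w2d(*o,Y))*[1000,1000,1]).round(1))
    return o,Y
E
python3 - <<'E'
from h import *
toppack('t10',(305,250,375,305))
T=optics.camera_params('top')
t=lambda p,z:ray(T,[290+(p[0]+.5)/5-.5,200+(p[1]+.5)/5-.5],z)[0,:2]
print('cap',t((389,325),.012)); print('post foot',t((545,328),0),'hoop top front',t((560,320),.046),'->expected',d2w(-.043,-.05))
E
```

```text
size 47.627540588378906 137.54574584960938 origin w [ 0.51558009 -0.02676145] yaw 30.890944 dock [-65.8 100.4  24. ]
cap [ 0.55095776 -0.09325117]
post foot [ 0.55202604 -0.17401334] hoop top front [ 0.55246249 -0.17242656] ->expected (np.float64(0.5563182762387662), np.float64(-0.1733037511663621), np.float64(6.9))
```

```bash
python3 -c "
from h import *
goto(.4625,.0615,-.031,30.9)"
```

```text
t 8.4 TCP [ 0.4214  0.0303 -0.0307] yaw 30.56 F [ 0.5 -0.1  0.3] shift mm [-51.2   6.    0.2] az -0.006
 shift if turned first mm [-51.3   5.6   0.2]
```

```bash
python3 -m inch '[{"x":0,"y":0.006,"z":0,"ax":0,"ay":0,"az":-0.006,"grip":0},{"x":-0.025,"y":0,"z":0,"ax":0,"ay":0,"az":0,"grip":0},{"x":-0.026,"y":0,"z":0,"ax":0,"ay":0,"az":0,"grip":0},{"x":0,"y":-0.004,"z":0,"ax":0,"ay":0,"az":0,"grip":0},{"x":0,"y":0,"z":0,"ax":0,"ay":0,"az":0,"grip":0}]'; python3 -c "
from h import *
im,P=grab('top','t11');crop(im,290,200,450,320,5,'t11c');toppack('t11',(305,250,375,305))
o,Y=np.array([.5156,-.0268]),30.9
ux,uy=PKF(Y);d=arm.state()['position'][:2]-o;print('TCP in pack',d@ux,d@uy)"
```

```text
t: 8.9
position: [0.4673, 0.0566, -0.0307]
ee_rot: [[-0.86, -0.511, 0.001], [-0.511, 0.86, -0.0], [-0.0, -0.001, -1.0]]
ft_force: [-0.3, 0.6, 0.4]
width: 0.0
size 47.195743560791016 82.0728530883789 origin w [ 0.53004738 -0.0504492 ] yaw 31.00514 dock [-54.3  75.1  24.1]
TCP in pack 0.00031949617396601987 0.09705979291369396
```

View pics/t11c.png

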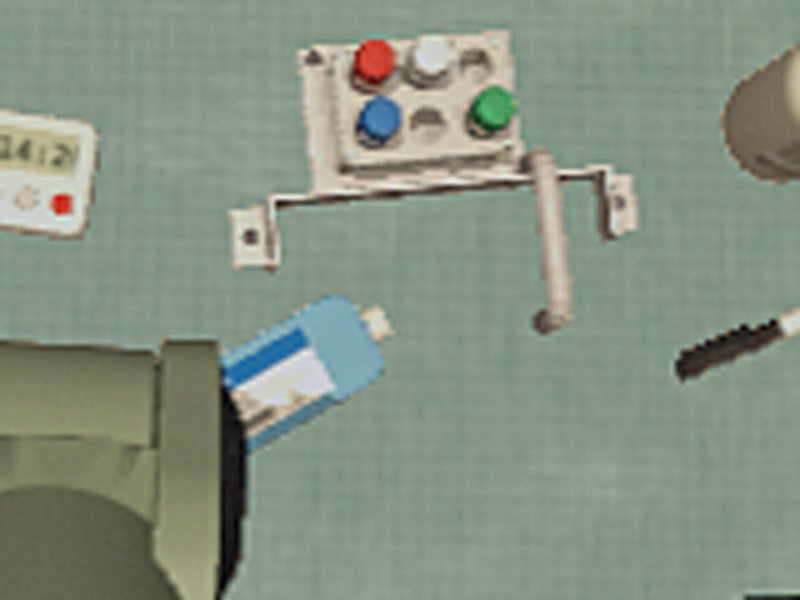

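```bash
python3 -m inch '[{"x":0,"y":-0.006,"z":0,"ax":0,"ay":0,"az":0,"grip":0},{"x":0,"y":-0.005,"z":0,"ax":0,"ay":0,"az":0,"grip":0},{"x":0,"y":-0.006,"z":0,"ax":0,"ay":0,"az":0,"grip":0},{"x":0,"y":-0.006,"z":0,"ax":0,"ay":0,"az":0,"grip":0},{"x":0,"y":-0.006,"z":0,"ax":0,"ay":0,"az":0,"grip":0}]'; python3 -c "
from h import *
im,P=grab('top','t12');crop(im,290,200,450,320,5,'t12c');toppack('t12',(305,240,385,305))"
```

```text
t: 9.45
position: [0.4814, 0.032, -0.0307]
ee_rot: [[-0.859, -0.512, -0.0], [-0.512, 0.859, 0.0], [0.0, 0.0, -1.0]]
ft_force: [-0.8, 0.7, -0.8]
width: 0.0
size 47.316646575927734 52.125205993652344 origin w [ 0.54760578 -0.07979868] yaw 29.963806 dock [-40.4  43.9  23.1]
```

View pics/t12c.png

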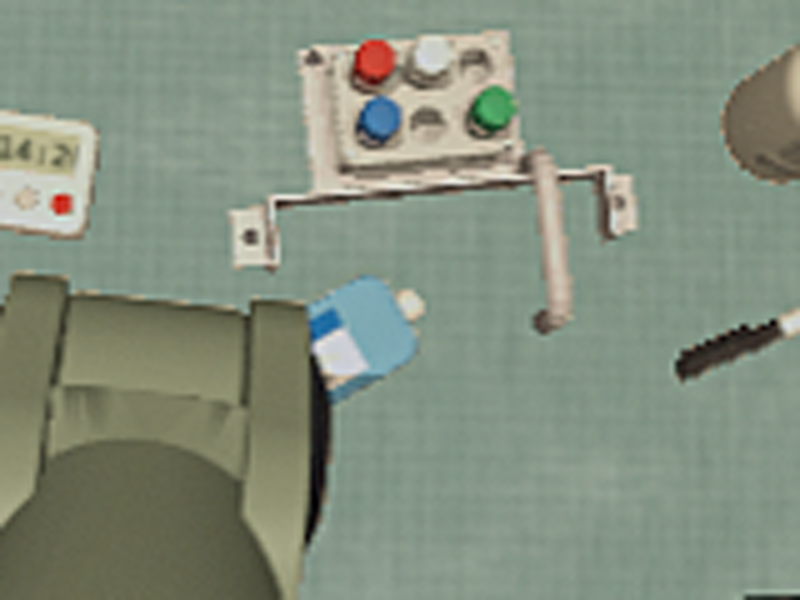

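```bash
python3 -m inch '[{"x":0,"y":-0.006,"z":0,"ax":0,"ay":0,"az":0,"grip":0},{"x":0,"y":-0.006,"z":0,"ax":0,"ay":0,"az":0,"grip":0},{"x":0,"y":-0.006,"z":0,"ax":0,"ay":0,"az":0,"grip":0},{"x":0,"y":-0.006,"z":0,"ax":0,"ay":0,"az":0,"grip":0},{"x":0,"y":-0.006,"z":0,"ax":0,"ay":0,"az":0,"grip":0}]'; python3 -c "
from h import *
im,P=grab('top','t13');crop(im,290,200,450,320,5,'t13c')
im,P=grab('scene','s13');crop(im,240,220,440,370,4,'s13c')"
```

```text
t: 10.0
position: [0.497, 0.0063, -0.0306]
ee_rot: [[-0.859, -0.512, 0.0], [-0.512, 0.859, 0.0], [-0.0, 0.0, -1.0]]
ft_force: [-1.1, 1.9, 1.8]
width: 0.0002
```

View pics/t13c.png

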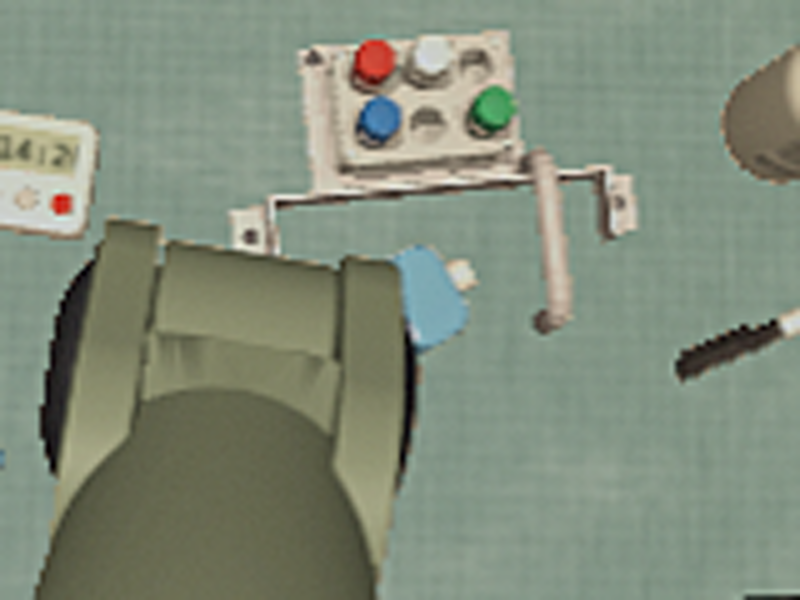

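View pics/s13c.png

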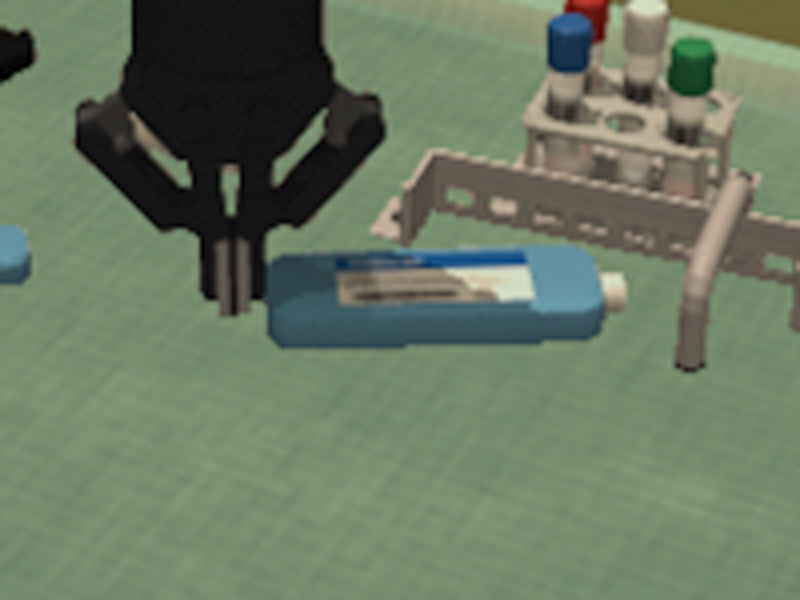

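```bash
python3 - <<'E'
from h import *
T=optics.camera_params('top');S=optics.camera_params('scene')
t=lambda p,z:ray(T,[290+(p[0]+.5)/5-.5,200+(p[1]+.5)/5-.5],z)[0,:2]
s=lambda p,z:ray(S,[240+(p[0]+.5)/4-.5,220+(p[1]+.5)/4-.5],z)[0,:2]
n1,n2=s((300,348),.001),s((580,341),.001);d=n1-n2;Y=np.degrees(np.arctan2(-d[0],d[1]));print('yaw near',Y)
for c in (t((474,272),.012),s((627,291),.011)):
  ux,uy=PKF(30.5); o=c+.075*uy; print(c,o,np.array(w2d(*o,30.5))*[1000,1000,1]); 
  x,y,_=np.array(w2d(*o))*1000; th=np.radians(23.6);print('L',x*np.cos(th)+y*np.sin(th),'A',-x*np.sin(th)+y*np.cos(th))
print('near face pack x', n1@ux-o@ux,n2@ux-o@ux)
E
```

```text
yaw near 30.262737719395265
[ 0.57847015 -0.13584447] [ 0.54040477 -0.07122228] [-46.53450727  53.25392425  23.6       ]
L -21.32233104585881 A 67.42995635161981
[ 0.57960673 -0.13804798] [ 0.54154135 -0.07342579] [-45.67087882  50.92983305  23.6       ]
L -21.46138179029904 A 64.954492986122
near face pack x -0.01991072985945669 -0.020387628151429527
```

```bash
python3 -m inch '[{"x":0,"y":-0.006,"z":0,"ax":0,"ay":0,"az":0,"grip":0},{"x":0,"y":-0.006,"z":0,"ax":0,"ay":0,"az":0,"grip":0},{"x":0,"y":-0.006,"z":0,"ax":0,"ay":0,"az":0,"grip":0},{"x":0,"y":-0.006,"z":0,"ax":0,"ay":0,"az":0,"grip":0},{"x":0,"y":-0.006,"z":0,"ax":0,"ay":0,"az":0,"grip":0}]'; python3 -c "
from h import *
im,P=grab('top','t14');crop(im,290,200,450,320,5,'t14c')
im,P=grab('scene','s14');crop(im,280,220,480,370,4,'s14c')"
```

```text
t: 10.6
position: [0.5124, -0.0196, -0.0306]
ee_rot: [[-0.859, -0.512, 0.0], [-0.512, 0.859, -0.0], [0.0, -0.0, -1.0]]
ft_force: [-1.5, 1.7, 0.3]
width: 0.0001
```

View pics/t14c.png

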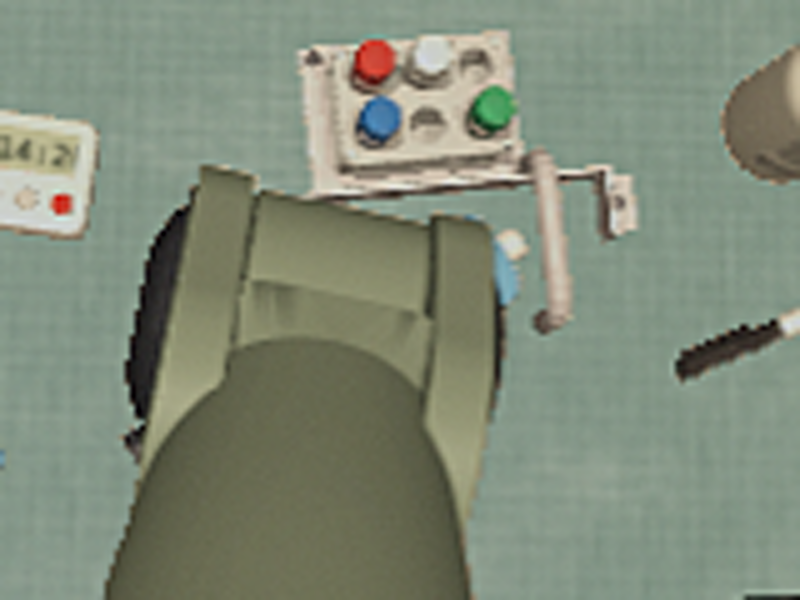

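View pics/s14c.png

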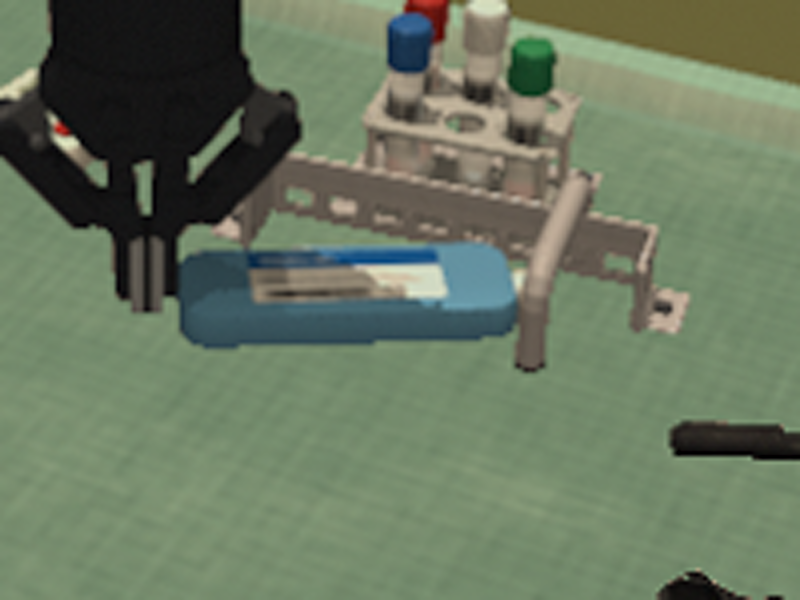

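```bash
cat >> h.py <<'E'
def scpose(n1,n2,x0,y0,s,capx=None,zn=.001):
    S=optics.camera_params('scene')
    f=lambda p,z:ray(S,[x0+(p[0]+.5)/s-.5,y0+(p[1]+.5)/s-.5],z)[0,:2]
    a,b=f(n1,zn),f(n2,zn);d=a-b;Y=np.degrees(np.arctan2(-d[0],d[1]));ux,uy=PKF(Y)
    L=((a+b)/2)@ux+.021   # near bottom edge ~21 mm from axis
    return Y,ux,uy,L,f
E
python3 - <<'E'
from h import *
Y,ux,uy,L,f=scpose((215,347),(485,338.5),280,220,4)
p=arm.state()['position'][:2]
print('yaw',Y,'dock th',Y-6.9)
for Y in (Y,30.6):
  ux,uy=PKF(Y)
  e=f((181,280),.012)
  for A in (p@uy-.0145-.075, e@uy-.075):
    o=ux*L+uy*A; print(o,(np.array(w2d(*o,Y))*[1000,1000,1]).round(1))
  th=np.radians(Y-6.9);x,y,_=np.array(w2d(*o))*1000;print('L',x*np.cos(th)+y*np.sin(th),'A',-x*np.sin(th)+y*np.cos(th))
T=optics.camera_params('top')
c=ray(T,[290+(527)/5-.5,200+(243)/5-.5],.012)[0,:2]; o=c+.075*uy; print('via cap top',(np.array(w2d(*o,Y))*[1000,1000,1]).round(1))
E
```

```text
yaw 30.85506269731681 dock th 23.955062697316812
[ 0.55703064 -0.09822351] [-33.3  24.5  24. ]
[ 0.55814696 -0.10009206] [-32.4  22.5  24. ]
L -20.479354716206203 A 33.67763179479364
[ 0.55561184 -0.09905187] [-34.8  23.8  23.7]
[ 0.55669844 -0.10088922] [-33.9  21.8  23.7]
L -22.28166345800011 A 33.63734142506304
via cap top [-34.5  25.   23.7]
```

```bash
python3 -m inch '[{"x":0,"y":-0.005,"z":0,"ax":0,"ay":0,"az":0,"grip":0},{"x":0,"y":-0.005,"z":0,"ax":0,"ay":0,"az":0,"grip":0},{"x":0,"y":-0.003,"z":0,"ax":0,"ay":0,"az":0,"grip":0},{"x":0,"y":0,"z":0,"ax":0,"ay":0,"az":0,"grip":0}]'; python3 -c "
from h import *
goto(.5,0,-.031,30)
im,P=grab('scene','s15');crop(im,280,220,480,370,4,'s15c')"
```

```text
t: 11.1
position: [0.5193, -0.0309, -0.0306]
ee_rot: [[-0.859, -0.511, 0.001], [-0.511, 0.859, -0.001], [-0.0, -0.001, -1.0]]
ft_force: [-0.8, 0.4, -0.2]
width: -0.0005
t 11.1 TCP [ 0.5193 -0.0309 -0.0306] yaw 30.75 F [-0.8  0.4 -0.2] shift mm [ 0.7 36.4  0.4] az 0.013
 shift if turned first mm [ 1.2 36.4  0.4]
```

View pics/s15c.png

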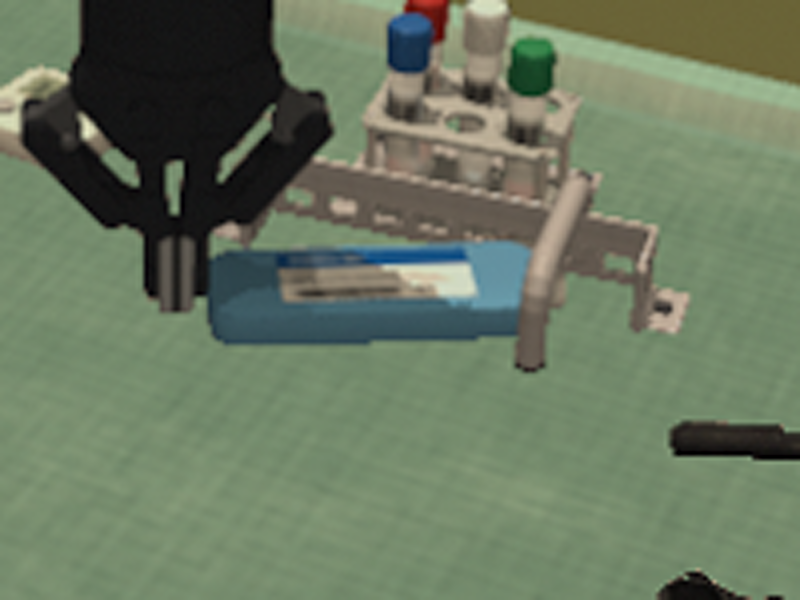

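```bash
python3 -m inch '[{"x":0,"y":0.01,"z":0,"ax":0,"ay":0,"az":0,"grip":0},{"x":0.027,"y":0.002,"z":0,"ax":0,"ay":0,"az":0,"grip":0},{"x":0.028,"y":0,"z":0,"ax":0,"ay":0,"az":0,"grip":0},{"x":0,"y":-0.025,"z":0,"ax":0,"ay":0,"az":0,"grip":0},{"x":0,"y":-0.025,"z":0,"ax":0,"ay":0,"az":0,"grip":0}]'; python3 -c "
from h import *
im,P=grab('top','t16');crop(im,290,200,450,320,5,'t16c')
im,P=grab('scene','s16');crop(im,280,220,480,370,4,'s16c')
goto(.5,0,-.031,30)"
```

```text
t: 11.65
position: [0.4895, -0.0905, -0.0306]
ee_rot: [[-0.859, -0.513, -0.001], [-0.513, 0.859, 0.0], [0.001, 0.001, -1.0]]
ft_force: [0.2, 0.1, 0.4]
width: -0.0001
t 11.75 TCP [ 0.4935 -0.0932 -0.03  ] yaw 30.65 F [0.3 0.  0.9] shift mm [-53.1  76.9   0.9] az 0.011
 shift if turned first mm [-52.2  77.5   0.9]
```

View pics/t16c.png

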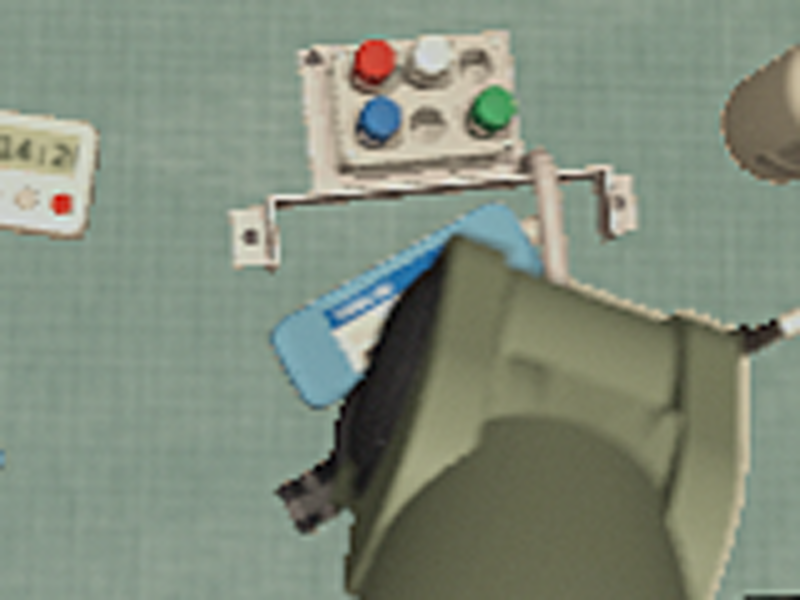

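View pics/s16c.png

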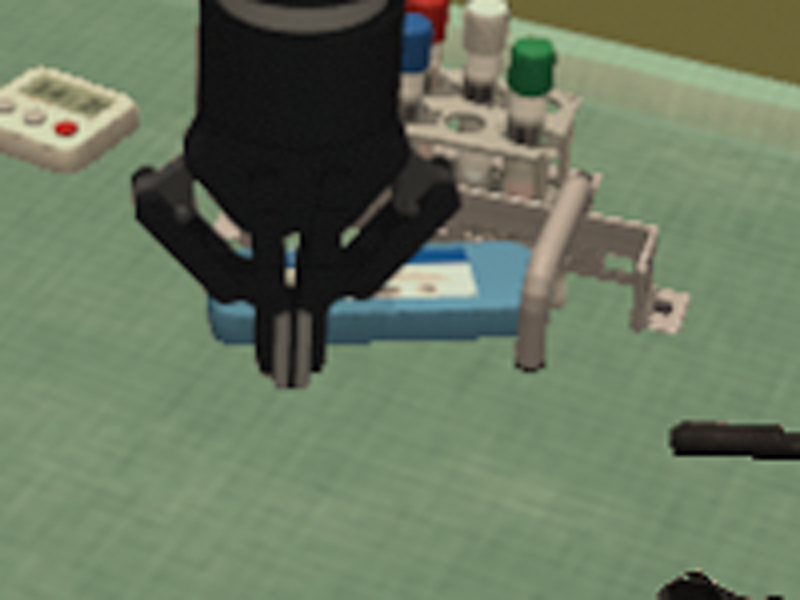

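```bash
python3 -m inch '[{"x":-0.006,"y":0,"z":0,"ax":0,"ay":0,"az":0,"grip":0},{"x":-0.007,"y":0,"z":0,"ax":0,"ay":0,"az":0,"grip":0},{"x":-0.004,"y":0,"z":0,"ax":0,"ay":0,"az":0.03,"grip":0},{"x":-0.004,"y":0,"z":0,"ax":0,"ay":0,"az":0.04,"grip":0},{"x":-0.004,"y":0,"z":0,"ax":0,"ay":0,"az":0.04,"grip":0}]'; python3 -m inch '[{"x":-0.004,"y":0,"z":0,"ax":0,"ay":0,"az":0.04,"grip":0},{"x":0,"y":0,"z":0,"ax":0,"ay":0,"az":0,"grip":0}]';python3 -c "
from h import *
im,P=grab('scene','s17');crop(im,280,220,480,370,4,'s17c')
im,P=grab('top','t17');crop(im,290,200,450,320,5,'t17c')
goto(.5,0,-.031,30)"
```

```text
t: 12.25
position: [0.5116, -0.0768, -0.0309]
ee_rot: [[-0.91, -0.414, -0.002], [-0.414, 0.91, 0.001], [0.002, 0.001, -1.0]]
ft_force: [-1.1, 0.1, 0.3]
width: -0.0001
t: 12.45
position: [0.5161, -0.0754, -0.0308]
ee_rot: [[-0.925, -0.38, -0.001], [-0.38, 0.925, 0.0], [0.0, 0.001, -1.0]]
ft_force: [-0.6, -0.1, 0.3]
width: 0.0001
t 12.55 TCP [ 0.5162 -0.076  -0.0307] yaw 22.31 F [-0.5 -0.1  0.7] shift mm [-13.9  76.4   0.3] az -0.134
 shift if turned first mm [-24.   73.9   0.3]
```

View pics/s17c.png

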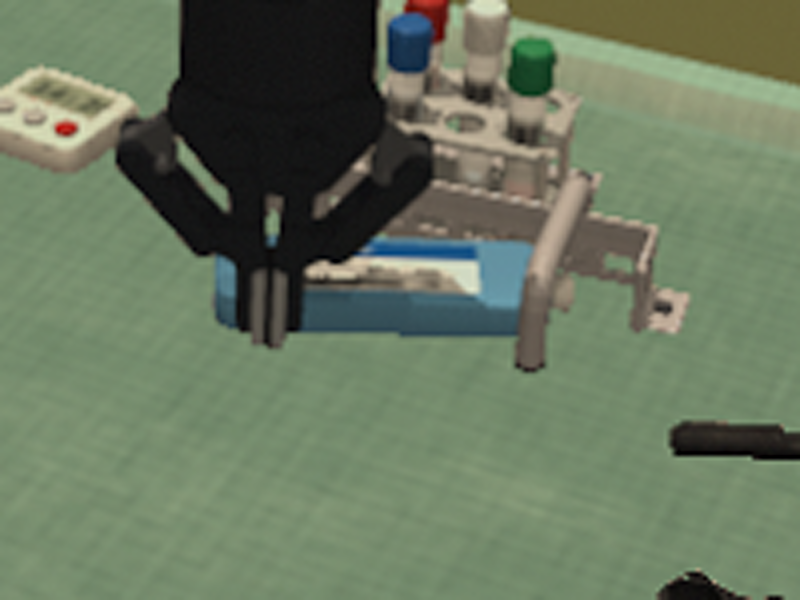

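View pics/t17c.png

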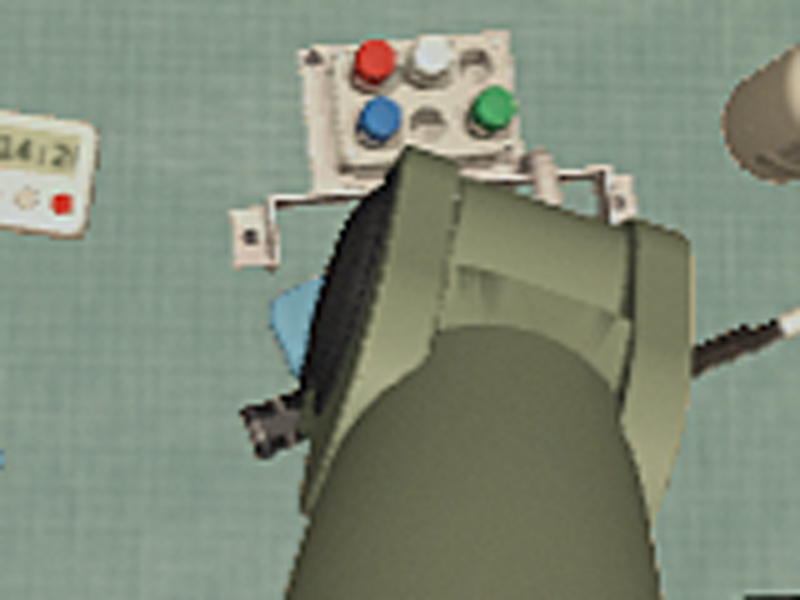

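```bash
python3 - <<'E'
from h import *
Y,ux,uy,L,f=scpose((320,331.5),(505,335),280,220,4)
e=f((216,280),.012); o=ux*L+uy*(e@uy-.075); print(Y,(np.array(w2d(*o,Y))*[1000,1000,1]).round(1))
e=f((235,329),.0); print(e)
T=optics.camera_params('top')
g=lambda p,z:ray(T,[290+(p[0]+.5)/5-.5,200+(p[1]+.5)/5-.5],z)[0,:2]
a,b=g((273,318),.018),g((295,376),.018); d=a-b; print('end edge yaw',np.degrees(np.arctan2(d[1],d[0])), a,b)
for Y in(20,22.3):
  ux,uy=PKF(Y);p=arm.state()['position'][:2]; o=ux*(p@ux+.037)+uy*((a+b)/2@uy-.075);print((np.array(w2d(*o,Y))*[1000,1000,1]).round(1),p@uy-o@uy)
E
```

```text
26.004336113909034 [-21.3  11.6  19.1]
[ 0.52402688 -0.05790137]
end edge yaw 21.646199007528224 [ 0.5527232  -0.03480994] [ 0.52424188 -0.04611307]
[-24.   11.9  13.1] 0.04927954670395551
[-22.1  12.5  15.4] 0.05062968523331507
```

```bash
python3 - <<'E'
from plan import *
for p in [(-22,12,15.5),(-21,8,15.5),(-19.6,3.3,15.5),(-18.5,0,15.5),(-18,3,10),(-14,2,8),(-14,2,5),(-10,2,5),(-24,4,12)]: print(p,sd(p[0],p[1],np.radians(p[2])))
E
```

```text
(-22, 12, 15.5) 5.80524729584798
(-21, 8, 15.5) 5.699924244743574
(-19.6, 3.3, 15.5) 5.778670389755389
(-18.5, 0, 15.5) 4.655102485233241
(-18, 3, 10) 2.8463790531020337
(-14, 2, 8) 4.162496243685355
(-14, 2, 5) 2.444576678988369
(-10, 2, 5) 4.6899581931546805
(-24, 4, 12) -1.1797414904261316
```

```bash
python3 -m inch '[{"x":0.012,"y":0,"z":0,"ax":0,"ay":0,"az":0,"grip":0},{"x":0,"y":0.026,"z":0,"ax":0,"ay":0,"az":0,"grip":0},{"x":0,"y":0.026,"z":0,"ax":0,"ay":0,"az":0,"grip":0},{"x":-0.024,"y":0,"z":0,"ax":0,"ay":0,"az":0,"grip":0},{"x":-0.022,"y":0,"z":0,"ax":0,"ay":0,"az":0,"grip":0}]'; python3 -c "
from h import *
im,P=grab('scene','s18');crop(im,280,220,480,370,4,'s18c')
im,P=grab('top','t18');crop(im,290,200,450,320,5,'t18c')
goto(.5,0,-.031,30)"
```

```text
t: 13.05
position: [0.5267, -0.0154, -0.0306]
ee_rot: [[-0.926, -0.378, -0.001], [-0.378, 0.926, -0.0], [0.001, 0.0, -1.0]]
ft_force: [0.1, -0.5, -0.2]
width: 0.0001
t 13.15 TCP [ 0.5305 -0.0156 -0.0301] yaw 22.29 F [ 1.1 -0.9 -0.9] shift mm [22.3 26.   0.8] az -0.135
 shift if turned first mm [18.6 28.8  0.8]
```

View pics/s18c.png

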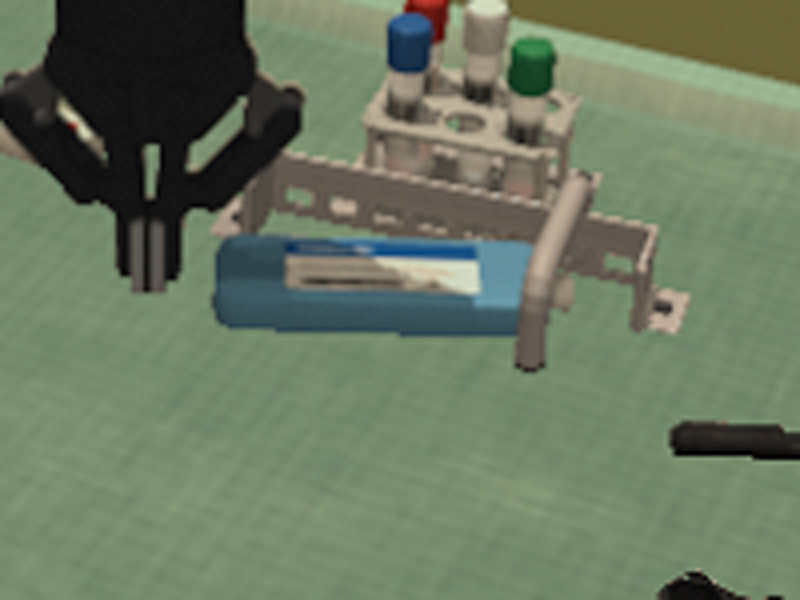

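View pics/t18c.png

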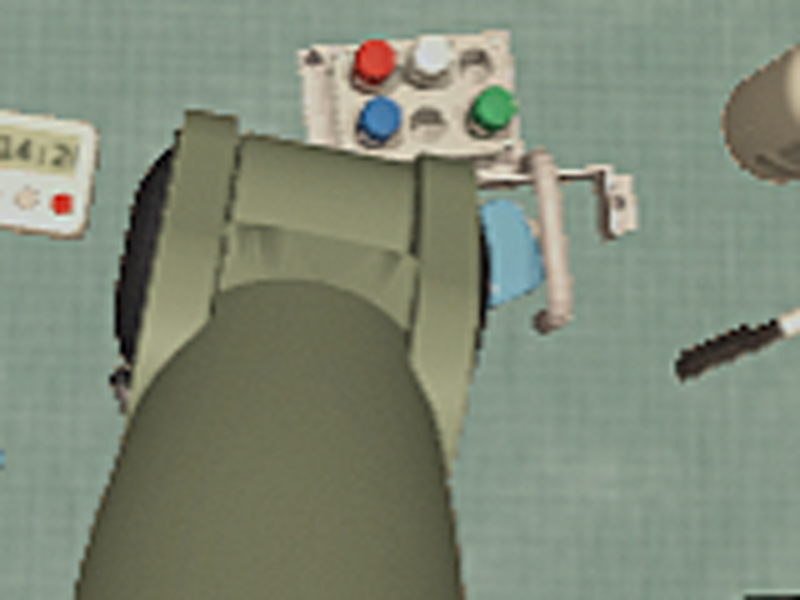

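```bash
python3 - <<'E'
from h import *
Y,ux,uy,L,f=scpose((245,330),(505,335.5),280,220,4)
print(Y)
for Y in (Y,22.3):
  ux,uy=PKF(Y);n=f((375,332.7),.001)
  e=f((217,280),.012); o=ux*(n@ux+.021)+uy*(e@uy-.075); print((np.array(w2d(*o,Y))*[1000,1000,1]).round(1)); p=arm.state()['position'][:2]-o; print('tcp in pack',p@ux,p@uy)
E
python3 -m inch '[{"x":0,"y":-0.005,"z":0,"ax":0,"ay":0,"az":0,"grip":0},{"x":0,"y":-0.005,"z":0,"ax":0,"ay":0,"az":0,"grip":0},{"x":0,"y":-0.004,"z":0,"ax":0,"ay":0,"az":0,"grip":0},{"x":0,"y":-0.004,"z":0,"ax":0,"ay":0,"az":0,"grip":0},{"x":0,"y":0,"z":0,"ax":0,"ay":0,"az":0,"grip":0}]'; python3 -c "
from h import *
im,P=grab('scene','s19');crop(im,280,220,480,370,4,'s19c')
goto(.5,0,-.031,30)"
```

```text
25.7997753867871
[-21.3  11.1  18.9]
tcp in pack 0.005113747046534738 0.10237551410473777
[-21.8  10.8  15.4]
tcp in pack -0.0006135619973770766 0.1027103594290193
t: 13.65
position: [0.5347, -0.0335, -0.0307]
ee_rot: [[-0.926, -0.376, -0.0], [-0.376, 0.926, -0.0], [0.0, -0.0, -1.0]]
ft_force: [0.2, -0.5, 0.8]
width: 0.0002
t 13.7 TCP [ 0.5348 -0.0333 -0.0306] yaw 22.13 F [-0.3 -0.  -0.1] shift mm [19.7 43.9  0.4] az -0.137
 shift if turned first mm [13.5 46.2  0.4]
```

View pics/s19c.png

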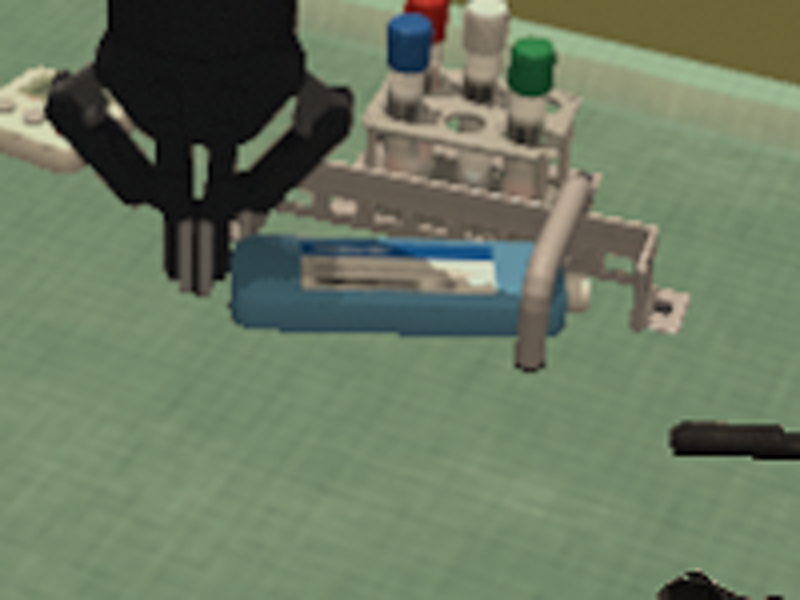

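```bash
python3 -m inch '[{"x":0,"y":-0.003,"z":0,"ax":0,"ay":0,"az":0,"grip":0},{"x":0,"y":0,"z":0,"ax":0,"ay":0,"az":0,"grip":0},{"x":0,"y":0.012,"z":0,"ax":0,"ay":0,"az":0,"grip":0},{"x":0.026,"y":0,"z":0,"ax":0,"ay":0,"az":0,"grip":0},{"x":0.026,"y":0,"z":0,"ax":0,"ay":0,"az":0,"grip":0}]'; python3 -m inch '[{"x":0,"y":0.0,"z":0,"ax":0,"ay":0,"az":0,"grip":0}]'; python3 -c "
from h import *
im,P=grab('scene','s20');crop(im,280,220,480,370,4,'s20c')
im,P=grab('top','t20');crop(im,290,200,450,320,5,'t20c')
goto(.5,0,-.031,30)"
```

```text
t: 14.2
position: [0.4829, -0.0431, -0.0306]
ee_rot: [[-0.925, -0.379, 0.001], [-0.379, 0.925, -0.0], [-0.0, -0.0, -1.0]]
ft_force: [0.4, -0.5, -0.3]
width: -0.0002
t: 14.3
position: [0.4789, -0.0432, -0.0311]
ee_rot: [[-0.926, -0.377, -0.005], [-0.377, 0.926, 0.001], [0.004, 0.002, -1.0]]
ft_force: [-0.6, -0.4, -1.3]
width: 0.0001
t 14.4 TCP [ 0.4834 -0.0435 -0.0304] yaw 22.19 F [ 1.3 -0.1  0.9] shift mm [-31.8  34.    0.6] az -0.136
 shift if turned first mm [-36.1  29.3   0.6]
```

View pics/s20c.png

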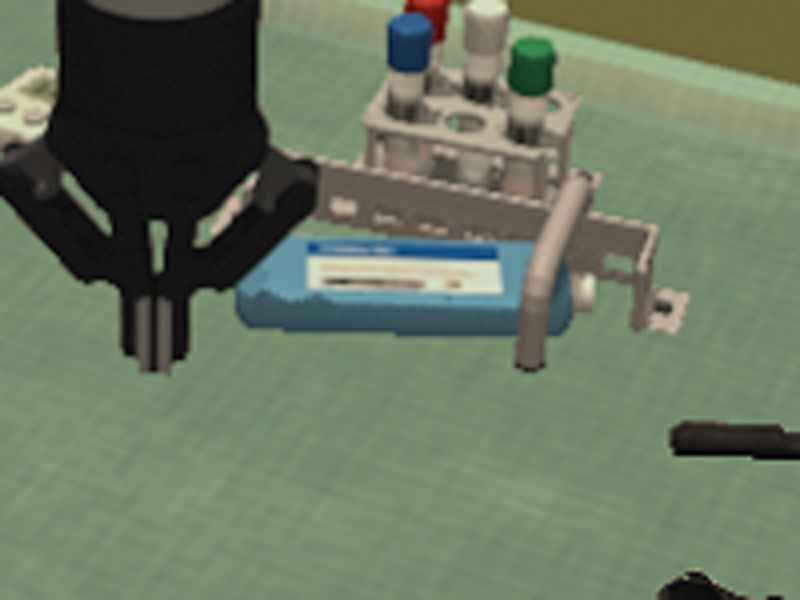

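View pics/t20c.png

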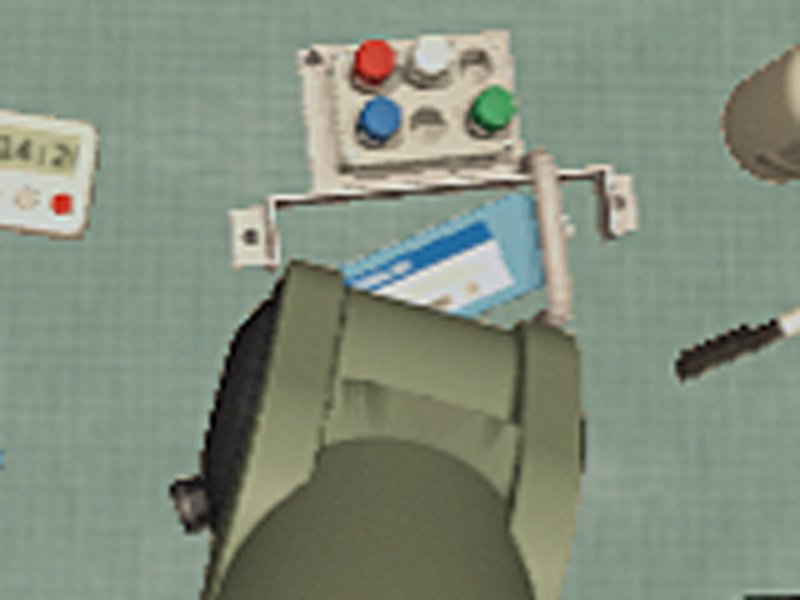

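```bash
python3 - <<'E'
from h import *
T=optics.camera_params('top')
g=lambda p,z:ray(T,[290+(p[0]+.5)/5-.5,200+(p[1]+.5)/5-.5],z)[0,:2]
a,b=g((355,262),.015),g((505,198),.015);d=a-b;print('far yaw',np.degrees(np.arctan2(-d[0],d[1])))
a2,b2=g((385,257),.02),g((485,223),.02);d=a2-b2;print('label yaw',np.degrees(np.arctan2(-d[0],d[1])))
a3,b3=g((500,312),.01),g((540,292),.01);
c=g((573,226),.013)
Y,ux,uy,L,f=scpose((260,330),(505,335),280,220,4);print('scene',Y)
Y=22.5;ux,uy=PKF(Y);n=f((375,332.5),.001)
e=f((236,283),.012);o=ux*(n@ux+.021)+uy*(e@uy-.075);print((np.array(w2d(*o,Y))*[1000,1000,1]).round(1))
o=ux*(a@ux-.0245)+uy*(c@uy+.075);print('top',(np.array(w2d(*o,Y))*[1000,1000,1]).round(1)); p=arm.state()['position'][:2]-o; print('tcp in pack',p@ux,p@uy)
E
```

```text
far yaw 24.285744942644698
label yaw 19.980443804114824
scene 25.869377698668902
[-19.5   3.1  15.6]
top [-20.1   3.8  15.6]
tcp in pack -0.05418613606234201 0.1021983873619233
```

```bash
python3 -m inch '[{"x":0,"y":-0.025,"z":0,"ax":0,"ay":0,"az":0,"grip":0},{"x":0,"y":-0.025,"z":0,"ax":0,"ay":0,"az":0,"grip":0},{"x":-0.008,"y":0,"z":0,"ax":0,"ay":0,"az":0,"grip":0},{"x":-0.007,"y":0,"z":0,"ax":0,"ay":0,"az":0,"grip":0},{"x":-0.004,"y":0,"z":0,"ax":0,"ay":0,"az":0.03,"grip":0}]'; python3 -m inch '[{"x":-0.004,"y":0,"z":0,"ax":0,"ay":0,"az":0.04,"grip":0},{"x":-0.004,"y":0,"z":0,"ax":0,"ay":0,"az":0.04,"grip":0},{"x":-0.004,"y":0,"z":0,"ax":0,"ay":0,"az":0.04,"grip":0},{"x":0,"y":0.0,"z":0,"ax":0,"ay":0,"az":0,"grip":0}]'; python3 -c "
from h import *
im,P=grab('scene','s21');crop(im,280,220,480,370,4,'s21c')
im,P=grab('top','t21');crop(im,290,200,450,320,5,'t21c')
goto(.5,0,-.031,30)"
```

```text
t: 14.9
position: [0.5207, -0.0819, -0.0307]
ee_rot: [[-0.937, -0.35, 0.0], [-0.35, 0.937, 0.0], [-0.0, 0.0, -1.0]]
ft_force: [-2.0, -0.8, 1.2]
width: 0.0004
t: 15.3
position: [0.5316, -0.0777, -0.0308]
ee_rot: [[-0.971, -0.237, -0.0], [-0.237, 0.971, 0.0], [0.0, 0.0, -1.0]]
ft_force: [-0.4, 0.5, -0.2]
width: -0.0001
t 15.4 TCP [ 0.5314 -0.0783 -0.0307] yaw 13.72 F [-0.1  0.1 -0.5] shift mm [11.9 83.5  0.3] az -0.284
 shift if turned first mm [-12.   83.5   0.3]
```

View pics/s21c.png

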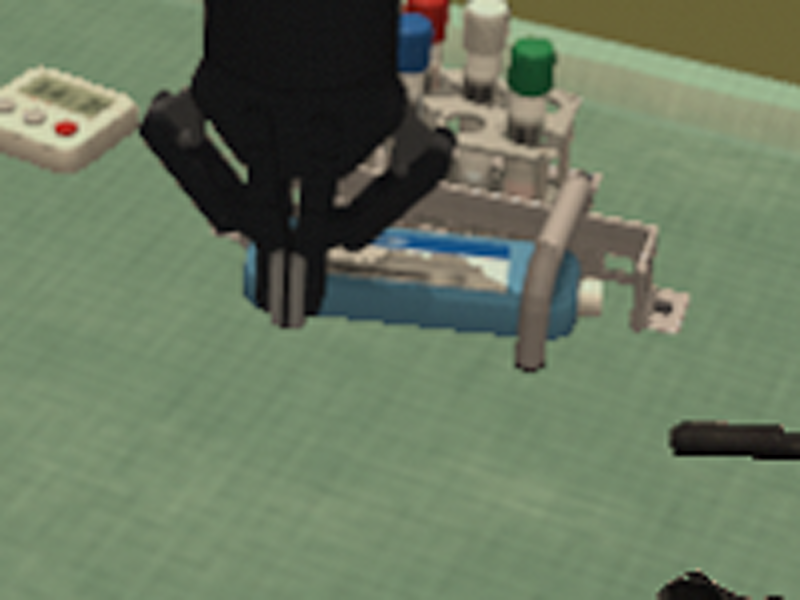

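View pics/t21c.png

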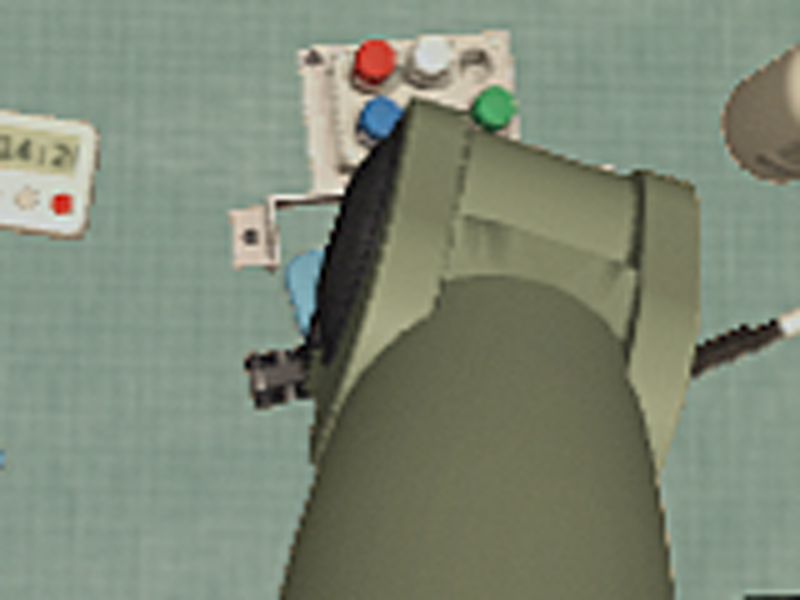

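```bash
python3 -m inch '[{"x":-0.004,"y":0,"z":0,"ax":0,"ay":0,"az":0.03,"grip":0},{"x":-0.004,"y":0,"z":0,"ax":0,"ay":0,"az":0.04,"grip":0},{"x":-0.004,"y":0,"z":0,"ax":0,"ay":0,"az":0.03,"grip":0},{"x":0,"y":0.0,"z":0,"ax":0,"ay":0,"az":0,"grip":0}]'; python3 -c "
from h import *
im,P=grab('scene','s22');crop(im,280,220,480,370,4,'s22c')
im,P=grab('top','t22');crop(im,290,200,450,320,5,'t22c')
goto(.5,0,-.031,30);print(w2d(*arm.state()['position'][:2]))"
```

```text
t: 15.8
position: [0.5432, -0.0764, -0.0306]
ee_rot: [[-0.99, -0.138, 0.0], [-0.138, 0.99, 0.0], [-0.0, 0.0, -1.0]]
ft_force: [-1.0, 0.1, 0.2]
width: 0.0003
t 15.9 TCP [ 0.543  -0.0767 -0.0306] yaw 7.93 F [-1.4 -0.2  0.3] shift mm [32.  81.9  0.4] az -0.385
 shift if turned first mm [-1.1 87.9  0.4]
(np.float64(-0.044625957455836876), np.float64(0.04754614229474701), np.float64(-6.9))
```

View pics/s22c.png

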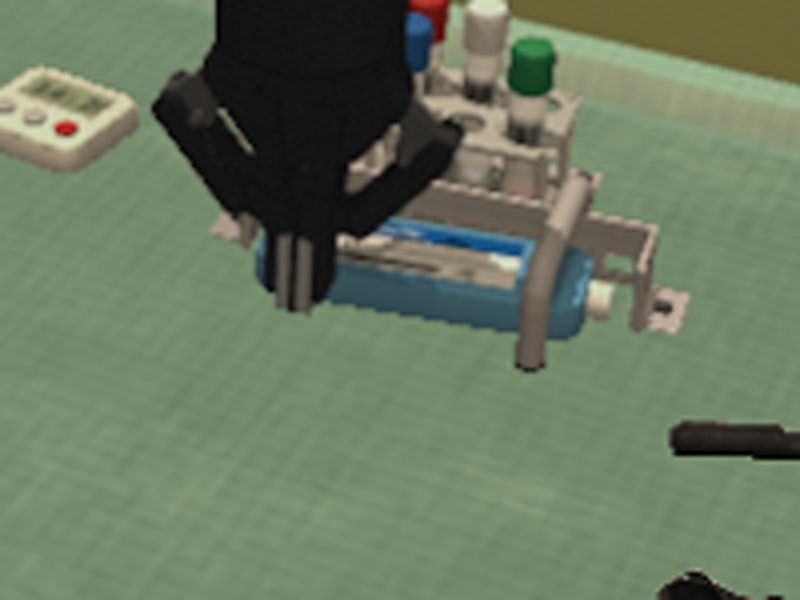

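View pics/t22c.png

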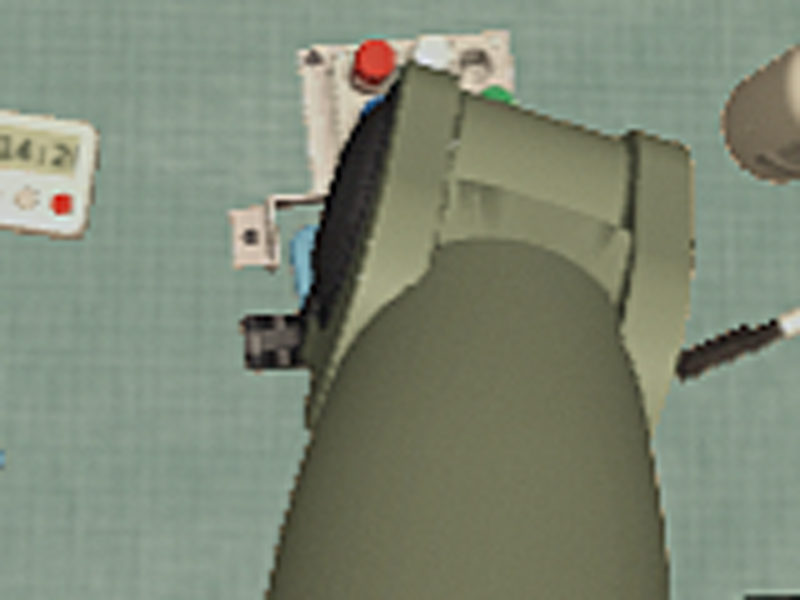

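```bash
python3 -m inch '[{"x":-0.003,"y":0,"z":0,"ax":0,"ay":0,"az":0.01,"grip":0},{"x":-0.002,"y":0,"z":0,"ax":0,"ay":0,"az":0.008,"grip":0},{"x":0,"y":0.0,"z":0,"ax":0,"ay":0,"az":0,"grip":0},{"x":0.01,"y":0.0,"z":0,"ax":0,"ay":0,"az":0,"grip":0},{"x":0.04,"y":0.0,"z":0,"ax":0,"ay":0,"az":0,"grip":0}]';python3 -m inch '[{"x":0.02,"y":0,"z":0,"ax":0,"ay":0,"az":0.0,"grip":0},{"x":0.0,"y":0,"z":0,"ax":0,"ay":0,"az":0.0,"grip":0}]';  python3 -c "
from h import *
im,P=grab('scene','s23');crop(im,280,220,480,370,4,'s23c')
im,P=grab('top','t23');crop(im,290,200,450,320,5,'t23c')
goto(.5,0,-.031,30);print(w2d(*arm.state()['position'][:2]))"
```

```text
t: 16.4
position: [0.5022, -0.0832, -0.0299]
ee_rot: [[-0.993, -0.12, 0.006], [-0.12, 0.993, -0.002], [-0.006, -0.003, -1.0]]
ft_force: [-0.6, -0.2, -0.6]
width: -0.0002
t: 16.6
position: [0.4739, -0.084, -0.031]
ee_rot: [[-0.993, -0.118, -0.004], [-0.118, 0.993, 0.001], [0.004, 0.002, -1.0]]
ft_force: [0.2, 0.7, -0.5]
width: -0.0001
t 16.7 TCP [ 0.4788 -0.0849 -0.0302] yaw 6.79 F [ 1.1 -0.1 -0.7] shift mm [-31.1  81.8   0.8] az -0.405
 shift if turned first mm [-60.8  62.9   0.8]
(np.float64(-0.10934434764217416), np.float64(0.04707091999874297), np.float64(-6.9))
```

View pics/s23c.png

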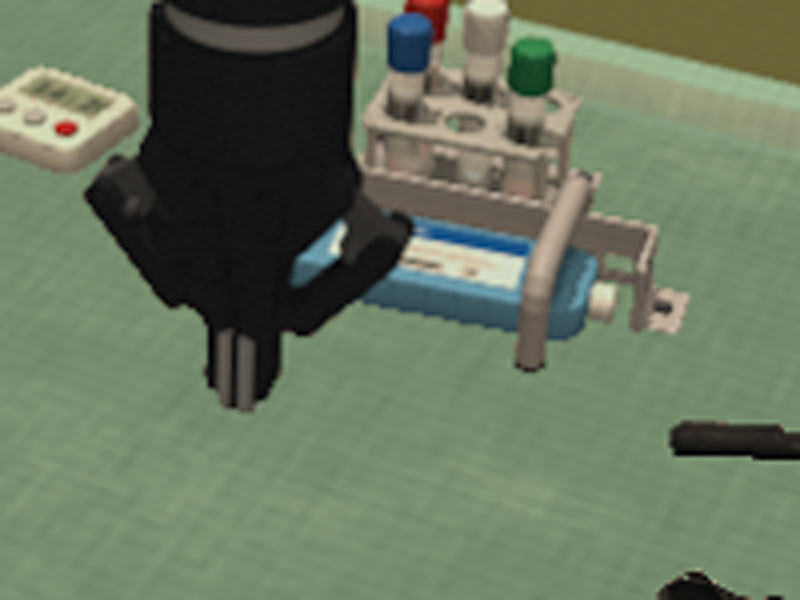

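View pics/t23c.png

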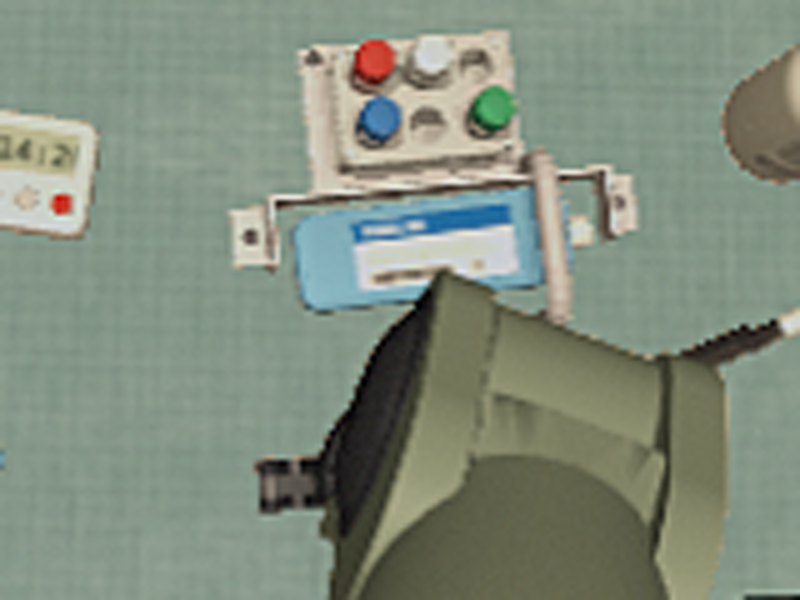

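```bash
python3 -m inch '[{"x":0,"y":-0.034,"z":0,"ax":0,"ay":0,"az":0,"grip":0},{"x":-0.03,"y":0,"z":0,"ax":0,"ay":0,"az":0,"grip":0},{"x":-0.03,"y":0.0,"z":0,"ax":0,"ay":0,"az":0,"grip":0},{"x":-0.006,"y":0.0,"z":0,"ax":0,"ay":0,"az":0,"grip":0},{"x":0,"y":0.0,"z":0,"ax":0,"ay":0,"az":0,"grip":0}]';python3 -m inch '[{"x":-0.003,"y":0,"z":0,"ax":0,"ay":0,"az":0.0,"grip":0},{"x":-0.002,"y":0,"z":0,"ax":0,"ay":0,"az":0.0,"grip":0},{"x":0.0,"y":0,"z":0,"ax":0,"ay":0,"az":0.0,"grip":0}]';  python3 -c "
from h import *
goto(.5,0,-.031,30);print(w2d(*arm.state()['position'][:2]))"
```

```text
t: 17.2
position: [0.5499, -0.1106, -0.0306]
ee_rot: [[-0.993, -0.12, 0.002], [-0.12, 0.993, -0.001], [-0.002, -0.001, -1.0]]
ft_force: [-0.4, 0.3, -0.3]
width: 0.0001
t: 17.5
position: [0.5526, -0.1097, -0.0306]
ee_rot: [[-0.993, -0.119, -0.0], [-0.119, 0.993, 0.0], [0.0, 0.0, -1.0]]
ft_force: [0.0, 0.5, -0.2]
width: -0.0001
t 17.5 TCP [ 0.5526 -0.1097 -0.0306] yaw 6.83 F [ 0.   0.5 -0.2] shift mm [ 39.2 115.2   0.4] az -0.404
 shift if turned first mm [ -9.3 121.3   0.4]
(np.float64(-0.03901588200282797), np.float64(0.01356039868253454), np.float64(-6.9))
```

```bash
python3 -m inch '[{"x":-0.002,"y":0,"z":0,"ax":0,"ay":0,"az":0.0,"grip":0},{"x":-0.002,"y":0,"z":0,"ax":0,"ay":0,"az":0.0,"grip":0}]'; python3 -m inch '[{"x":-0.002,"y":0,"z":0,"ax":0,"ay":0,"az":0.0,"grip":0}]';python3 -m inch '[{"x":-0.001,"y":0,"z":0,"ax":0,"ay":0,"az":0.0,"grip":0}]';  python3 -c "
from h import *
goto(.5,0,-.031,30);print(w2d(*arm.state()['position'][:2]))
im,P=grab('scene','s24');crop(im,280,220,480,370,4,'s24c')"
```

```text
t: 17.7
position: [0.5558, -0.1092, -0.0307]
ee_rot: [[-0.993, -0.119, -0.002], [-0.119, 0.993, 0.0], [0.002, 0.0, -1.0]]
ft_force: [-3.3, 1.2, 1.6]
width: -0.0001
t: 17.8
position: [0.5567, -0.1089, -0.0309]
ee_rot: [[-0.993, -0.119, -0.004], [-0.119, 0.993, -0.0], [0.004, 0.0, -1.0]]
ft_force: [-8.0, -0.4, 5.7]
width: -0.0001
t: 17.9
position: [0.5567, -0.109, -0.031]
ee_rot: [[-0.993, -0.118, -0.006], [-0.118, 0.993, -0.001], [0.006, 0.0, -1.0]]
ft_force: [-10.0, -1.8, 6.6]
width: 0.0001
t 17.9 TCP [ 0.5567 -0.109  -0.031 ] yaw 6.81 F [-10.   -1.8   6.6] shift mm [ 43.4 114.9   0.3] az -0.405
 shift if turned first mm [ -5.4 122.7   0.3]
(np.float64(-0.03491744239901225), np.float64(0.013798035398936181), np.float64(-6.9))
```

View pics/s24c.png

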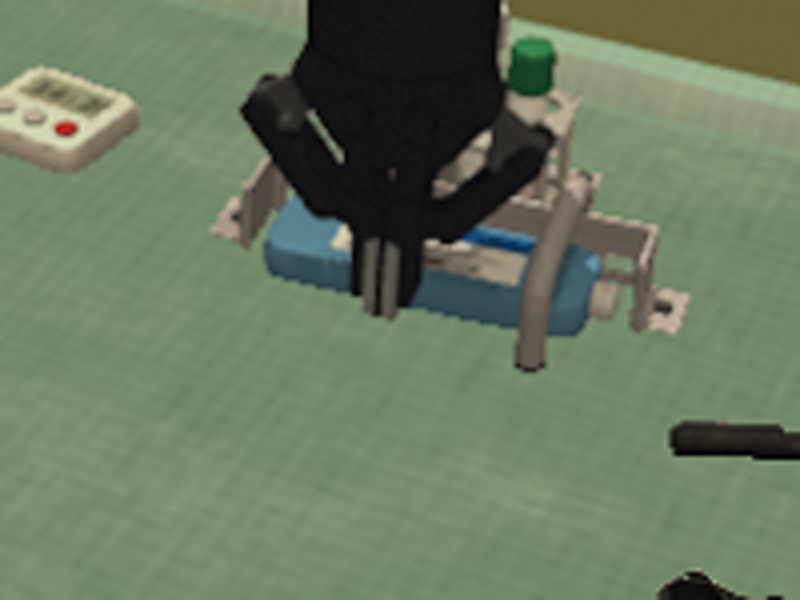

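```bash
python3 -m inch '[{"x":0.006,"y":0,"z":0,"ax":0,"ay":0,"az":0.0,"grip":0},{"x":0.03,"y":0,"z":0,"ax":0,"ay":0,"az":0.0,"grip":0},{"x":0.045,"y":0,"z":0,"ax":0,"ay":0,"az":0.0,"grip":0},{"x":0.045,"y":0,"z":-0.03,"ax":0,"ay":0,"az":0.0,"grip":0},{"x":0.03,"y":0,"z":-0.045,"ax":0,"ay":0,"az":0.0,"grip":0}]';python3 -m inch '[{"x":0,"y":0.04,"z":-0.02,"ax":0,"ay":0,"az":0.0,"grip":0},{"x":0,"y":0.04,"z":-0.02,"ax":0,"ay":0,"az":0.0,"grip":0},{"x":0,"y":0.04,"z":-0.02,"ax":0,"ay":0,"az":0.0,"grip":0},{"x":0,"y":0,"z":0,"ax":0,"ay":0,"az":0.0,"grip":0}]';  python3 -c "
from h import *
goto(.5,0,-.031,30)
im,P=grab('scene','s25');crop(im,280,220,480,370,4,'s25c')
im,P=grab('top','t25');crop(im,290,200,450,320,5,'t25c');toppack('t25',(340,233,410,270))"
```

```text
t: 18.45
position: [0.4058, -0.1254, 0.0373]
ee_rot: [[-0.993, -0.118, -0.006], [-0.118, 0.993, 0.003], [0.005, 0.004, -1.0]]
ft_force: [1.7, -0.9, 1.3]
width: -0.0001
t: 18.85
position: [0.3975, -0.0047, 0.1011]
ee_rot: [[-0.992, -0.125, 0.005], [-0.125, 0.992, 0.001], [-0.005, 0.0, -1.0]]
ft_force: [0.4, 0.4, -0.1]
width: -0.0
t 18.85 TCP [ 0.3975 -0.0047  0.1011] yaw 7.16 F [ 0.4  0.4 -0.1] shift mm [-101.7   -8.2  132.6] az -0.399
 shift if turned first mm [-90.5 -47.  132.6]
size 49.179420471191406 138.24594116210938 origin w [ 0.5932612  -0.11904606] yaw 6.551337 dock [ 0.2 -0.6 -0.3]
```

View pics/s25c.png

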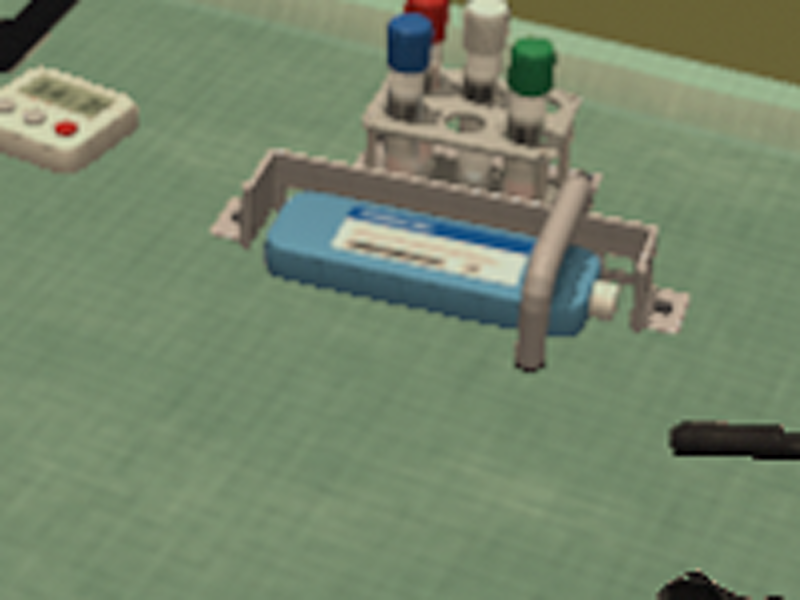

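View pics/t25c.png

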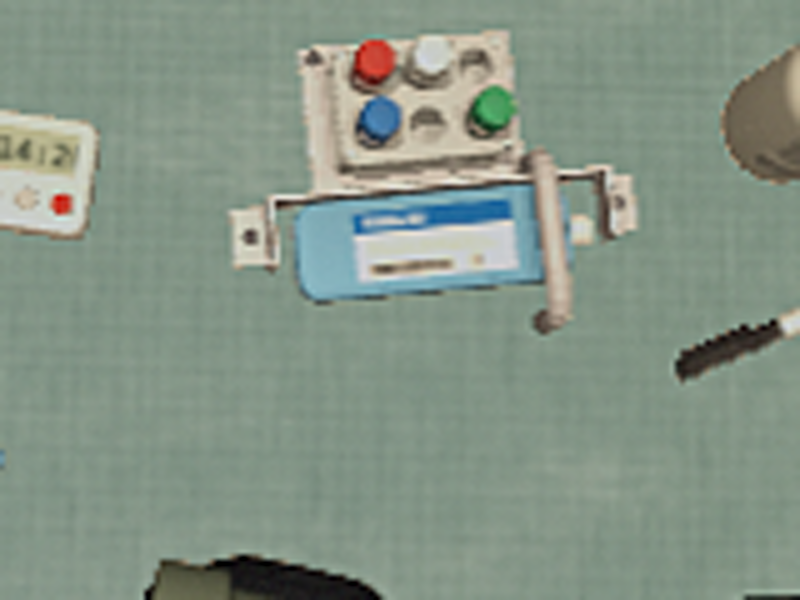

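The pack lies flat along the back wall: pack at (300–590, 185–300) in the top crop, cap at (583,230) behind the post. The timer, tubes, spray bottle and marker are at the same pixels as before, and the arm is clear.

```bash
python3 -c "
from h import *
a=cv2.imread('pics/top0.png');b=cv2.imread('pics/t25.png');d=cv2.absdiff(a,b).max(2)
for n,(x0,y0,x1,y1) in dict(tubes=(348,200,398,232),spray=(433,200,480,240),timer=(280,218,312,250),marker=(420,250,478,278)).items(): print(n,(d[y0:y1,x0:x1]>40).sum())
print(arm.finish_job())"
```

```text
tubes 0
spray 0
timer 0
marker 0
the job is handed in; nothing more can be done
None
```

The ice pack is seated in the dock's bay, flat along the back wall with its cap behind the post, and the job is handed in. I only pushed it with closed fingertips. I turned it about 24° to the dock, pushed it cap-first behind the post, nudged it further in partway through the swing, swung the other end in and pressed it against the back wall.

- **Final pose:** the last top view puts the pack at about x 0.2 mm, y −0.6 mm and −0.3° in the dock frame, within the calibration's roughly 2 mm error. The scene view shows the same.
- **Other things:** the image areas around the tubes, spray bottle, timer and marker show no change from the first picture.
- **Force and time:** the largest reading I saw was about 12 N, during the last press against the wall. The robot's clock stood at about 19 s, and the arm was clear of everything when I handed in.

**What disagreed:**
- **Fingertip height:** in the pictures, the fingertips sat about 40 mm higher than the reported tool position. My first push therefore passed over the pack without touching it. I then set the tip height from the camera views and pushed with the reported height at about −31 mm.
- **Pack angle:** partway through, the scene and top views differed by 3 to 5° on the pack's angle. The final top-view measurement matched the back wall.

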